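Clamp a model wheel in the spring gluing jig

ROBOT

A 6-joint arm with a two-finger parallel gripper is mounted at the origin on the work surface. World frame = base frame: x ahead of the robot, y to its left, z up, the work surface at z = 0. Lengths are in m, angles in degrees, forces in N, time in s.
With the tool pointing down it reaches from about 0.35 to 0.875 m from the base axis. Payload 4.2 kg.
Tool frame: the origin (TCP) lies on the mounting face of the last link; the fingertips stand 173 mm ahead of it and the grasp point (between the pads) lies 155 mm ahead of it; z points along the fingers, y is the direction in which the jaws open and shut (so a half turn about z gives the same grasp; the last joint's range is limited). The gripper opens to 85 mm and grips with 20 to 120 N. Pads are 22 mm wide; open, the fingers measure 114 mm over their backs; the gripper's body (76 mm by 85 mm) begins 54 mm behind the grasp point. The pads swing forward as they close: fully open they stand 13 mm farther back than shut.
Start: joints at [81.165, 22.042, 0.453, 0, -68.411, -14.817], TCP at [0.251, 0.572, 0.405] pointing down, gripper open.
Joint ranges: [-179.83, 179.83], [-69.29, 118.12], [-61.27, 80.66], [-181.25, 117.63], [-171.15, -9.14], [-177.46, 177.46]. Speed limits (degrees/s): [159.86, 159.86, 180, 180, 180, 180].

INTERFACE

Orientations are given as a 3x3 rotation matrix whose columns are the frame's x, y, z axes.
In Python, from workcell import manip, cams, order gives the robot as it stands. The module is installed in compiled form; this text tells all that it offers.
- The arm moves only by the shell command python3 -m handwheel 'ROWS'. ROWS is JSON, a list that holds one entry, the list of rows, each a list of 7 numbers: the shift along the tool's x, y, z in units of 40 mm (1.0 is 40 mm), then the turn, a rotation vector about the tool's x, y, z in units of 5 degrees (1.0 is 5 degrees), then the gripper command: -1 is shut, 1 is fully open, values between are in proportion. In form: [[[tx, ty, tz, rx, ry, rz, hand], ...]]. A call has 1 to 5 rows; each row is the pose to reach, as a shift and turn from the pose commanded when the call began, along the tool's axes at that moment; what a row does not reach only later rows make up. A row lasts 1/12 s, in which the tool goes at most 41.7 mm and 7.16 degrees, less where a joint would pass 70% of its speed; a pose out of reach is approached as far as the arm can. A call with a gripper value outside its range is refused whole. The fingers move at their own pace and stop on an object; the grip force is fixed at half the most. Time passes only in rows, so rows that repeat a pose let the fingers close. It gives the time, the measured TCP pose, the force and the opening at its end, in the units of the state.
- manip.read_state(): the state, without advancing time (a new reading comes with each control period).
- cams.capture(name): name is "side" or "top"; returns a dict with "color" (480x640x3 uint8, red, green, blue), "K" (3x3 intrinsics, pixels), "origin" and "orientation" of the camera in the world. Camera axes: x right, y up, looking along -z (the intrinsics and any distortion apply to the point x, -y, -z); pixel columns grow to the right and rows downward; lengths in m; the calibration is good to about 2 mm. A picture is of the moment at which its call begins. There is no depth.
- order.sign_off(): hands the job in, once; it reports no verdict.
The state is a dict: "clock": time; "q": joint angles; "dq": joint speeds; "joint_efforts": joint torques, N m; "tool_pos": TCP position; "eef_rot": TCP orientation; "ft_force": force on the tool from outside, world axes, zero at the start; "ft_torque": the same for the moment, N m; "finger_gap": opening from 0.0 (shut) to 1.0 (fully open).
Only numpy, scipy, OpenCV 4.12 (cv2) and the standard library are available. Lean on these libraries where they do the work, as an engineer would, in place of code of your own. Each camera call takes 0.05 s, during which the arm holds its last target.

TASK

Close up the freshly glued large road wheel in the spring clamp: press the handle's side bar down until the catch holds the jaw open by itself, lay the large black wheel flat in the round nest under the open jaw and let go of it, then trip the trigger pad so that the jaw snaps shut onto the wheel. Push gently: the catch point is set differently every time, so feel for the rubber stop and do not force the handle or the trigger, and leave the small wheel, the paint bottle and the cardboard box where they are.

Things in the scene. Friction and masses are not known exactly. Their poses are not given: they have to be found in the camera images.
- jig: Gluing clamp, fixed to the bench. Plywood base 90 (local x) x 400 (local y) x 10 mm; origin at the centre of its underside, on the table. Along local y from - to +: grey nest block, pivot cheeks (at local x +-21 mm, 74 mm high), catch, trigger pad. Handle on the +y side of the pivot, jaw on the -y side, both in the plane local x = 0.
- pivot (a point): Axis of the rocker (jaw and handle are one steel piece, 14 to 16 mm wide), at local (0, -37.5, 60) mm of the jig; the axis is the jig's local x. At the start the handle's end stands about 215 mm above the table; when caught open the jaw leans back over the pivot and stands about 190 mm high: carry things over it or around it.
- rocker (a joint): Angle of the rocker, rad. 0: jaw fully down in the empty nest (start); grows as the handle goes down and the jaw up; end 1.50. A spring always drives it back to 0. The catch holds it somewhere between 1.13 and 1.39, different every time. Let go, it stays there, or flies back if it has not caught. With the wheel clamped it reads about 0.11.
- press_bar (a point): Press point on the handle's black round side bar (14 mm diameter, along local x from -9 to +75 mm), on its axis at local x = +50 mm. At rocker angle q: local y = -37.5 + 95 cos(0.995 - q), z = 60 + 95 sin(0.995 - q) mm of the jig. Pushed from above it takes 5 to 10 N, up to 12 N on the catch's ramp; 15 to 18 N: stop reached. Over 25 N near the catch bends it.
- catch (a point): Lower face of the steel hook (catch) that holds the nose at the handle's end, 43 mm above the table. The nose is adjustable by +-16 mm, its setting is not measured. 0.15 rad before the catch point the nose meets the hook's ramp; 0.015 rad past it, a stiff rubber stop (about 20 N per mm at the side bar).
- nest (a point): Centre of the floor of the round nest, 25 mm above the table, axis vertical. Recess 49 mm in diameter, 8 mm deep, 3 mm chamfer at the mouth, in a block 70 x 70 mm whose top is 33 mm above the table. With the jaw caught open it is free from above (jaw at least 45 mm from the nest's axis).
- jaw_pad (a point): Centre of the lower face of the jaw's round rubber pad (16 mm diameter), 125 mm from the pivot on the -y side; comes down on the centre of the wheel's top.
- trigger_pad (a point): Centre of the upper face of the black trigger pad (32 x 30 mm), 48 mm above the table, at the +y end of the jig, 70 mm beyond the trigger's hinge. Press it straight down.
- trigger (a joint): Angle of the trigger and catch hook, rad. 0: at rest; grows as the pad is pressed; end stop 0.34 (pad about 23 mm lower). Lets the nose go at about 0.2 to 0.25 (pad about 14 to 17 mm lower) with 1 to 4 N; over 25 N forces it. Springs back to 0.
- wheel: Large black plastic road wheel with grey hub, lying flat: 46 mm diameter, 26 mm thick, 50 g (35 to 65 g). Origin at the centre of its underside, z along its axis, up.
- small_wheel: Bystander: small black road wheel, 32 mm diameter, 14 mm thick, lying flat. Origin at the centre of its underside.
- paint: Bystander: small upright paint bottle, 28 mm diameter, 56 mm high. Origin at the centre of its underside.
- parts_box: Bystander: closed cardboard box 60 x 90 x 28 mm on the robot's side of the jig. Origin at the centre of its underside.

How it is judged (in metres and radians):
On the way, in this order (a step that is already met when the one before it is completed fails the run):
1. the rocker is caught open: it stays above 1.05 rad with nothing of the robot on it (value of joint rocker above 1.05 rad and contact force between each of the arm, the fingers and rocker below 0.1 N and value of joint trigger below 0.08 rad), for 0.3 s.
2. the large wheel lies flat in the nest, let go, with the jaw still caught open (horizontal distance between wheel and nest below 0.004 m and distance between wheel and nest below 0.005 m and angle between wheel's own z axis and vertical below 0.08 rad and contact force between the fingers and wheel below 0.1 N and value of joint rocker above 1.05 rad), for 0.2 s.
3. the robot presses the trigger far enough, without touching the rocker (value of joint trigger above 0.12 rad and contact force between any of the arm, the fingers and trigger above 0.2 N and contact force between each of the arm, the fingers and rocker below 0.1 N), for 0.02 s.
At the end, for the whole second after the job is handed in: The large wheel lies flat in the nest (within 4 mm of its centre sideways, within 5 mm of its floor, tilt under 0.08 rad), at rest, with the jaw shut on it (rocker below 0.25 rad, at least 1 N on the wheel), and the trigger has sprung back (below 0.08 rad) (horizontal distance between wheel and nest below 0.004 m and distance between wheel and nest below 0.005 m and angle between wheel's own z axis and vertical below 0.08 rad and contact force between wheel and rocker above 1 N and value of joint rocker below 0.25 rad and value of joint trigger below 0.08 rad and linear speed of wheel below 0.02 m/s); the robot touches nothing.
It fails at once if the handle is forced at its catch or stop (over 25 N from the robot with the rocker above 0.9 rad), or the trigger is forced (over 25 N) ((value of joint rocker above 0.9 rad and contact force between any of the arm, the fingers and rocker above 25 N) or contact force between any of the arm, the fingers and trigger above 25 N).
It fails at once if a bystander (small wheel, paint bottle, cardboard box) is moved more than 15 mm (distance of any of small_wheel, paint, parts_box from where it was at the start of the episode above 0.015 m).
It also fails if it takes over 72 s, if anything falls off the work surface, if the arm or the gripper's body presses on something with over 40 N, if the wrist force passes 120 N, or if a joint passes its speed limit or range.

## Working session

There is one attempt and no reset: what is moved stays moved. The work goes in short steps, Python scripts to look and compute and a shell command to move; the robot and the scene stay as the last step left them, time stands still between calls to the robot, and variables do not carry over. Pictures are saved under pics/ and viewed, and the job is handed in when it is done.

```bash
mkdir -p pics
python3 - <<'E'
from workcell import manip,cams
import cv2,json
s=manip.read_state(); print({k:(v if not hasattr(v,'tolist') else v.tolist()) for k,v in s.items()})
for n in("side","top"):
    c=cams.capture(n); cv2.imwrite(f"pics/{n}0.png",c["color"][:,:,::-1]); print(n,c["K"],c["origin"],c["orientation"],c.keys())
E
```

```text
{'clock': 0.0, 'q': [81.16328704047002, 22.091675767454664, 0.3776105935069534, -0.02834478007776983, -68.4111040168062, -14.817325870447076], 'dq': [0.12690066565941355, 0.06907622000816127, 0.05354928257365213, -0.016994497059171547, -0.0429331464557448, -0.06606016607302552], 'joint_efforts': [0.00038165462683537044, -39.22935962677002, 18.839889764785767, 4.186221063137054, -0.0045996016706340015, -1.6001806812937502e-06], 'tool_pos': [0.250635960344834, 0.572312889284991, 0.4035983755834061], 'eef_rot': [[0.9159115279005792, -0.4013794323874244, -0.0007901361753357687], [-0.40138019380220946, -0.9159091550940598, -0.0020879746613305435], [0.00011437712764312612, 0.0022295450734633095, -0.9999975080202141]], 'ft_force': [0.27185520045163236, -0.7089564491205077, 0.43375257105375087], 'ft_torque': [0.016888306373410884, 0.022335960253934185, 0.010805190308329514], 'finger_gap': 0.9965755974242952}
side [[579.37007923   0.         329.09379148]
 [  0.         579.37007923 238.32786657]
 [  0.           0.           1.        ]] [ 0.31076994 -0.4985949   0.69138042] [[ 0.9160322   0.29274076 -0.27420402]
 [-0.4010104   0.65357179 -0.64189919]
 [-0.00869805  0.69795899  0.7160849 ]] dict_keys(['color', 'K', 'origin', 'orientation'])
top [[597.26633082   0.         333.18094943]
 [  0.         597.26633082 245.48647838]
 [  0.           0.           1.        ]] [0.41100431 0.0175703  0.89097494] [[ 0.01765971  0.9899143  -0.1405625 ]
 [-0.99968344  0.01496178 -0.02022759]
 [-0.01792052  0.14087522  0.98986516]] dict_keys(['color', 'K', 'origin', 'orientation'])
```

View pics/side0.png

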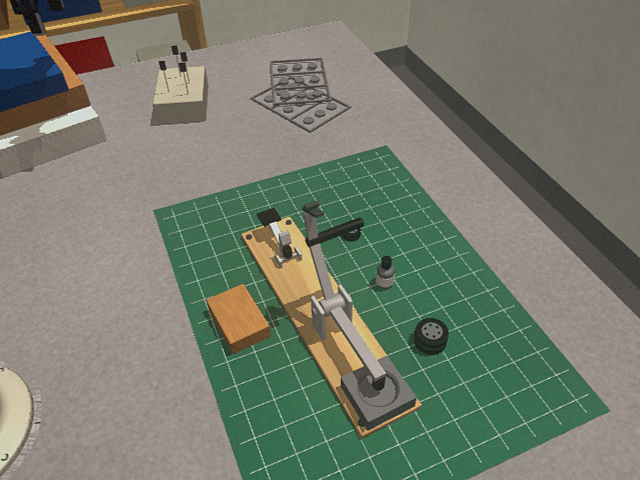

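View pics/top0.png

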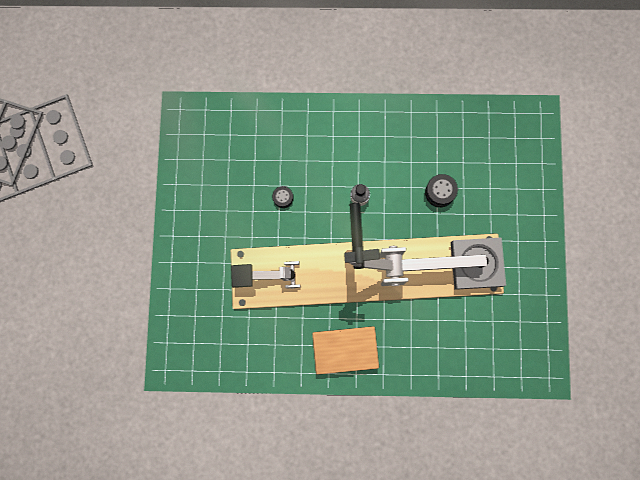

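The top view shows the jig along world y: nest at (481,262), trigger pad at (241,275), and side bar from (355,258) to (356,205). The wheel is at (441,190), and the box lies on the robot's side. Next I measure.

```bash
cat > h.py <<'E'
import numpy as np,cv2
from workcell import manip,cams
def ray(c,u,v):
    K=c["K"];d=np.array([(u-K[0,2])/K[0,0],-(v-K[1,2])/K[1,1],-1.]);return np.array(c["origin"]),np.array(c["orientation"])@d
def onz(c,u,v,z):
    o,d=ray(c,u,v);return o+d*(z-o[2])/d[2]
def proj(c,p):
    q=np.array(c["orientation"]).T@(np.array(p)-c["origin"]);K=c["K"]
    return K[0,0]*q[0]/-q[2]+K[0,2],K[1,1]*-q[1]/-q[2]+K[1,2]
E
python3 - <<'E'
from h import *
for n in("top","side"):
    c=cams.capture(n);im=c["color"];hsv=cv2.cvtColor(im,cv2.COLOR_RGB2HSV)
    H,S,V=cv2.split(hsv)
    m=((H>8)&(H<28)&(S>80)&(V>70)).astype(np.uint8)
    if n=="top":m[:, :150]=0
    else: m[:190]=0;m[:,:150]=0
    for ct in cv2.findContours(m,0,2)[0]:
        if cv2.contourArea(ct)>400:
            r=cv2.minAreaRect(ct);b=cv2.boxPoints(r)
            print(n,"wood",cv2.contourArea(ct),b.round(1).tolist())
            print("  world z10",[onz(c,*p,.01)[:2].round(4).tolist() for p in b]," ctr z28",onz(c,*r[0],.028).round(4))
    d=((V<60)).astype(np.uint8)
    if n=="top": d[:90]=0;d[400:]=0;d[:,:150]=0
    else: d[:190]=0
    for ct in cv2.findContours(d,0,2)[0]:
        if cv2.contourArea(ct)>120:
            e=cv2.minAreaRect(ct);(x,y)=e[0]
            print(n,"dark",cv2.contourArea(ct),e,[onz(c,x,y,z)[:2].round(4).tolist() for z in(.014,.026,.048)])
E
```

```text
top wood 2579.0 [[311.20001220703125, 332.1000061035156], [374.3999938964844, 325.79998779296875], [378.6000061035156, 367.8999938964844], [315.3999938964844, 374.29998779296875]]
  world z10 [[0.4079, 0.0654], [0.4186, -0.0267], [0.3583, -0.0333], [0.3476, 0.0579]]  ctr z28 [0.3835 0.0159 0.028 ]
top wood 6278.5 [[229.89999389648438, 267.5], [500.8999938964844, 252.0], [503.20001220703125, 293.29998779296875], [232.1999969482422, 308.79998779296875]]
  world z10 [[0.5007, 0.1886], [0.5301, -0.2129], [0.4691, -0.215], [0.4397, 0.1826]]  ctr z28 [ 0.4833 -0.014   0.028 ]
top wood 419.0 [[361.79998779296875, 240.8000030517578], [496.8999938964844, 233.10000610351562], [497.5, 242.3000030517578], [362.29998779296875, 250.0]]
  world z10 [[0.5438, -0.0069], [0.5584, -0.2077], [0.5446, -0.2081], [0.53, -0.0078]]  ctr z28 [ 0.5415 -0.1052  0.028 ]
side wood 494.0 [[344.0, 312.6000061035156], [352.70001220703125, 306.5], [386.5, 354.70001220703125], [377.70001220703125, 360.79998779296875]]
  world z10 [[0.5309, -0.0354], [0.5473, -0.0304], [0.5541, -0.1242], [0.5388, -0.128]]  ctr z28 [ 0.
[... 700 characters left out ...]
0644531) [[0.4785, -0.1766], [0.4755, -0.1823], [0.4701, -0.1927]]
side dark 968.0 ((430.5, 336.0), (36.0, 33.0), 90.0) [[0.6231, -0.1243], [0.6176, -0.1309], [0.6075, -0.1431]]
side dark 552.5 ((336.03424072265625, 236.42466735839844), (20.014039993286133, 60.159156799316406), 69.44395446777344) [[0.5823, 0.108], [0.5775, 0.0972], [0.5686, 0.0775]]
side dark 555.0 ((607.9656982421875, 244.06422424316406), (75.46007537841797, 21.257356643676758), 42.137596130371094) [[0.9742, -0.0865], [0.9625, -0.0938], [0.9409, -0.1072]]
side dark 222.0 ((268.3500061035156, 216.54998779296875), (13.914020538330078, 20.55480194091797), 71.56505584716797) [[0.4968, 0.198], [0.4935, 0.1857], [0.4874, 0.1631]]
```

Run:
```python
from h import *
c=cams.capture("top")["color"][:,:,::-1]
cv2.imwrite("pics/a.png",cv2.resize(c[160:320,390:520],None,fx=4.5,fy=3.7,interpolation=2)[:600])
cv2.imwrite("pics/b.png",cv2.resize(c[170:320,220:420],None,fx=4,fy=4,interpolation=2)[:600])
```

```text
(no output)
```

View pics/a.png

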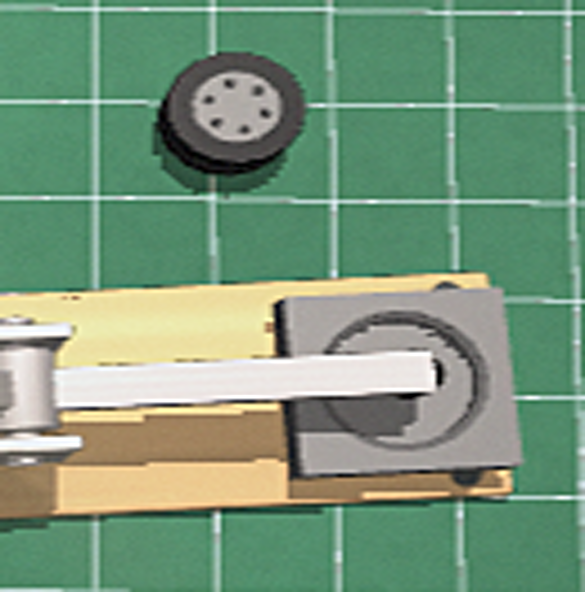

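View pics/b.png

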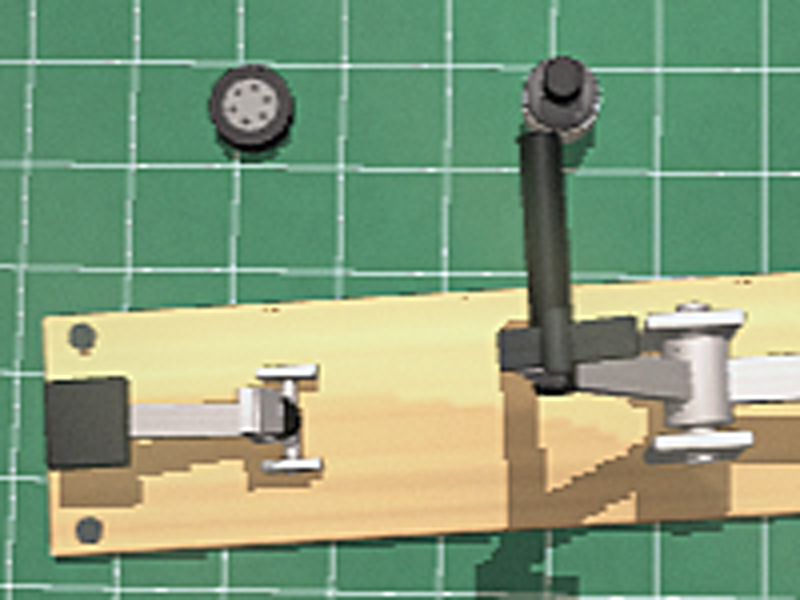

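Run:
```python
from h import *
c=cams.capture("top");s=cams.capture("side")
f=lambda P,z:np.array([onz(c,*p,z)[:2] for p in P])
B=f([(231.2,249.5),(233,308.75),(503.6,293.5),(498.2,234.1)],.01)
print("base",B.round(4).tolist(),B.mean(0), np.linalg.norm(B[0]-B[1]),np.linalg.norm(B[0]-B[3]))
ydir=(B[0]+B[1]-B[2]-B[3]);ydir/=np.linalg.norm(ydir);print("ydir",ydir)
N=f([(451.1,240.5),(501.3,238.4),(505.8,285.7),(455.1,288.9)],.033);print("nest block",N.mean(0),np.linalg.norm(N[0]-N[1]),np.linalg.norm(N[0]-N[3]),"mouth",f([(480,262.7)],.033))
T=f([(220+a/4,170+b/4) for a,b in[(48,380),(128,375),(131,465),(52,470)]],.048);print("trig",T.mean(0),np.linalg.norm(T[0]-T[1]),np.linalg.norm(T[0]-T[3]))
W=f([(442.7,188.9)],.026);print("wheel",W)
# grey hub in both
for n,k,box in(("top",c,(425,170,462,212)),("side",s,(410,312,455,360))):
    x0,y0,x1,y1=box;im=k["color"][y0:y1,x0:x1];hsv=cv2.cvtColor(im,cv2.COLOR_RGB2HSV)
    m=((hsv[...,2]>100)&(hsv[...,1]<60)).astype(np.uint8)
    m=cv2.morphologyEx(m,cv2.MORPH_CLOSE,np.ones((3,3)))
    ct=max(cv2.findContours(m,0,2)[0],key=cv2.contourArea);e=cv2.minAreaRect(ct);u=e[0][0]+x0,e[0][1]+y0
    print(n,"hub",u,e[1],onz(k,*u,.026))
xd=np.array([ydir[1],-ydir[0]]);C=B.mean(0)
L=lambda x,y,z:np.r_[C+xd*x+ydir*y,z]
q=0
bar=L(.05,-.0375+.095*np.cos(.995),.06+.095*np.sin(.995));print("bar",bar,proj(c,bar),proj(s,bar))
for e in(-.009,.075):
    b=bar.copy();b[:2]+=xd*(e-.05);print(proj(c,b),proj(s,b))
print("pivot",L(0,-.0375,.06),proj(c,L(0,-.0375,.06)))
# bottle
print("bottle cap top",onz(c,360.5,189.5,.056))
```

```text
base [[0.5277, 0.1878], [0.4398, 0.1814], [0.4688, -0.2155], [0.5569, -0.2095]] [ 0.49831636 -0.01394463] 0.08817541340649603 0.3983036105806244
ydir [-0.0730424   0.99732884]
nest block [ 0.51019883 -0.17416229] 0.07249833510618874 0.070158443576436 mouth [[ 0.51101705 -0.17660835]]
trig [0.48559638 0.16285966] 0.028564477736699744 0.03211015475402458
wheel [[ 0.62074756 -0.12514732]]
top hub (442.25000190734863, 188.25) (19.091880798339844, 18.384775161743164) [ 0.62172275 -0.12449221  0.026     ]
side hub (432.0, 330.5) (15.0, 20.0) [ 0.62419006 -0.12386077  0.026     ]
bar [0.54714357 0.00389726 0.1396821 ] (np.float64(356.31569845785066), np.float64(222.9888088244183)) (np.float64(343.77005657909433), np.float64(229.03627706648305))
(np.float64(359.16094410115187), np.float64(268.9202871447796)) (np.float64(304.5437417716403), np.float64(244.01441679737957))
(np.float64(355.1288131531197), np.float64(203.8286365660576)) (np.float64(359.82551111517284), np.float64(222.9056771703454))
pivot [ 0.50105545 -0.05134446  0.06      ] (np.float64(394.335197126871), np.float64(266.22487638977327))
bottle cap top [ 0.61102897 -0.00301245  0.056     ]
```

```bash
cat >> h.py <<'E'
from scipy.spatial.transform import Rotation as R
C=np.array([.4983,-.0139]);YD=np.array([-.0730,.9973]);YD/=np.linalg.norm(YD);XD=np.array([YD[1],-YD[0]])
L=lambda x,y,z:np.r_[C+XD*x+YD*y,z]
RJ=np.column_stack([np.r_[XD,0],np.r_[-YD,0],[0,0,-1]])
def bar(q,x=.052):return L(x,-.0375+.095*np.cos(.995-q),.06+.095*np.sin(.995-q))
def q_from_z(z):return .995-np.arcsin((z-.06)/.095)
def go(p,Rt=RJ):
    s=manip.read_state();R0=np.array(s["eef_rot"]);d=R0.T@(np.array(p)-s["tool_pos"])
    r=R.from_matrix(R0.T@Rt).as_rotvec(degrees=True)
    print("t",round(s["clock"],2),"units",(d/.04).round(3),(r/5).round(3),"F",np.round(s["ft_force"],2),"gap",round(s["finger_gap"],3))
E
python3 -c "
from h import *
p=bar(0);p[2]=.405;go(p)"
```

```text
t 0.35 units [ 1.2535e+01  1.0022e+01 -8.0000e-03] [ 6.000e-03  1.000e-03 -5.568e+00] F [-0.18 -0.39  0.25] gap 1.003
```

```bash
python3 -m handwheel '[[[12.53,10.02,0,0,0,-5.57,-1],[12.53,10.02,0,0,0,-5.57,-1],[12.53,10.02,0,0,0,-5.57,-1],[12.53,10.02,0,0,0,-5.57,-1],[12.53,10.02,0,0,0,-5.57,-1]]]'; python3 -c "
from h import *
p=bar(0);p[2]=.405;go(p)"
```

```text
clock: 0.77
tool_pos: [0.3479, 0.3862, 0.4048]
eef_rot: [[0.997, 0.078, 0.0], [0.078, -0.997, 0.0], [0.0, -0.0, -1.0]]
ft_force: [1.1, 0.6, -0.7]
finger_gap: 0.297
t 0.77 units [ 4.271e+00  9.916e+00 -5.000e-03] [-0.002 -0.002  0.056] F [ 1.12  0.59 -0.73] gap 0.297
```

```bash
python3 -m handwheel '[[[4.27,9.9,0,0,0,0,-1],[4.27,9.9,0,0,0,0,-1],[4.27,9.9,0,0,0,0,-1],[4.27,9.9,0,0,0,0,-1],[4.27,9.9,0,0,0,0,-1]]]'; python3 -c "
from h import *
p=bar(0);p[2]=.405;go(p)"
```

```text
clock: 1.18
tool_pos: [0.4442, 0.2013, 0.4052]
eef_rot: [[0.997, 0.074, 0.001], [0.074, -0.997, 0.001], [0.001, -0.001, -1.0]]
ft_force: [1.2, 0.7, -0.3]
finger_gap: 0.002
t 1.18 units [2.253e+00 5.111e+00 3.000e-03] [-0.007 -0.009  0.009] F [ 1.2   0.74 -0.26] gap 0.002
```

```bash
python3 -m handwheel '[[[2.1,4.75,0,0,0,0,-1],[2.1,4.75,0,0,0,0,-1],[2.1,4.75,0,0,0,0,-1],[2.1,4.75,0,0,0,0,-1],[2.1,4.75,0,0,0,0,-1]]]';python3 -m handwheel '[[[0,0,0,0,0,0,-1],[0,0,0,0,0,0,-1]]]'; python3 -c "
from h import *
p=bar(0);p[2]=.173+.157;go(p)
for n in('top','side'): cv2.imwrite(f'pics/{n}1.png',cams.capture(n)['color'][:,:,::-1])"
```

```text
clock: 1.6
tool_pos: [0.542, 0.0179, 0.405]
eef_rot: [[0.997, 0.073, 0.001], [0.073, -0.997, 0.0], [0.001, -0.0, -1.0]]
ft_force: [0.4, 0.1, -0.4]
finger_gap: 0.0
clock: 1.77
tool_pos: [0.5421, 0.0179, 0.4042]
eef_rot: [[0.998, 0.069, -0.001], [0.069, -0.998, -0.0], [-0.001, 0.0, -1.0]]
ft_force: [1.0, -0.8, 0.9]
finger_gap: 0.005
t 1.77 units [0.153 0.356 1.856] [ 0.001  0.009 -0.049] F [ 0.98 -0.8   0.87] gap 0.005
```

View pics/side1.png

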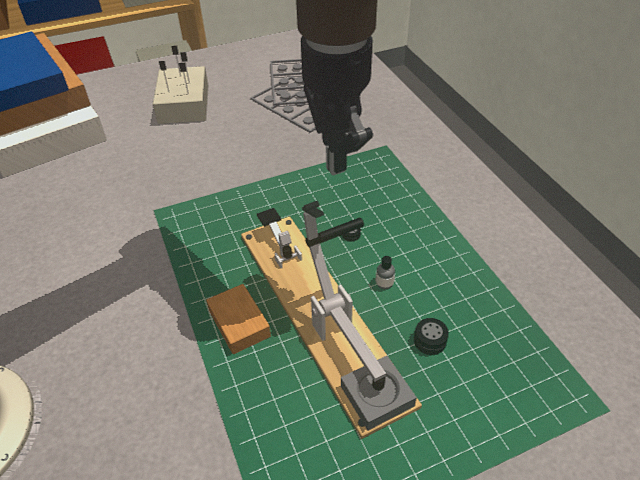

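View pics/top1.png

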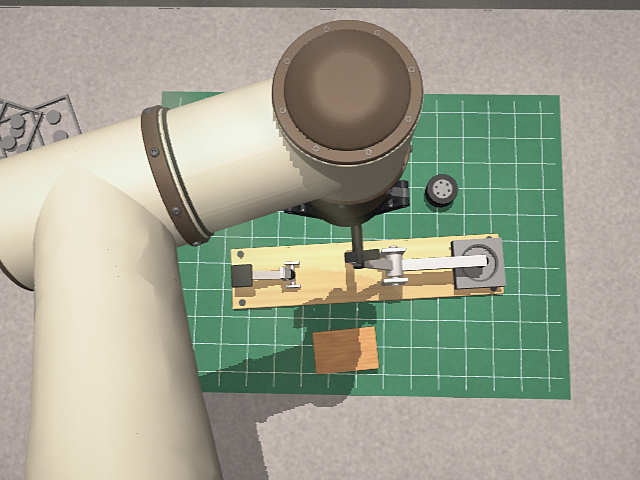

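The side view shows the shut fingertips at (337,172), above the side bar at (337,232), and nothing has moved. Next I line up and lower.

```bash
python3 -m handwheel '[[[0.16,0.35,0.5,0,0,0,-1],[0.16,0.35,1.2,0,0,0,-1],[0.16,0.35,1.8,0,0,0,-1],[0.16,0.35,1.8,0,0,0,-1],[0.16,0.35,1.8,0,0,0,-1]]]'; python3 -c "
from h import *
p=bar(0);p[2]=.173+.1467;go(p)
for n in('top','side'):
  c=cams.capture(n);cv2.imwrite(f'pics/{n}2.png',cv2.resize(c['color'][100:320,230:450,::-1],None,fx=2.7,fy=2.7))
print('q: y,z units from q=0 bar', [(q,((.095*(np.cos(.995-q)-np.cos(.995)))/-.04).round(3),((np.sin(.995)-np.sin(.995-q))*.095/.04).round(3)) for q in np.arange(0,1.5,.1).round(2)])"
```

```text
clock: 2.28
tool_pos: [0.5486, 0.0077, 0.3324]
eef_rot: [[0.997, 0.076, -0.002], [0.076, -0.997, -0.001], [-0.002, 0.001, -1.0]]
ft_force: [0.4, -0.9, 1.0]
finger_gap: -0.003
t 2.28 units [0.008 0.092 0.317] [0.011 0.025 0.033] F [ 0.45 -0.93  0.99] gap -0.003
q: y,z units from q=0 bar [(np.float64(0.0), np.float64(-0.0), np.float64(0.0)), (np.float64(0.1), np.float64(-0.192), np.float64(0.139)), (np.float64(0.2), np.float64(-0.37), np.float64(0.297)), (np.float64(0.3), np.float64(-0.531), np.float64(0.471)), (np.float64(0.4), np.float64(-0.674), np.float64(0.661)), (np.float64(0.5), np.float64(-0.797), np.float64(0.864)), (np.float64(0.6), np.float64(-0.899), np.float64(1.078)), (np.float64(0.7), np.float64(-0.979), np.float64(1.302)), (np.float64(0.8), np.float64(-1.037), np.float64(1.532)), (np.float64(0.9), np.float64(-1.071), np.float64(1.767)), (np.float64(1.0), np.float64(-1.082), np.float64(2.004)), (np.float64(1.1), np.float64(-1.069), np.float64(2.241)), (np.float64(1.2), np.float64(-1.032), np.float64(2.476)), (np.float64(1.3), np.float64(-0.972), np.float64(2.705)), (np.float64(1.4), np.float64(-0.89), np.float64(2.928))]
```

View pics/side2.png

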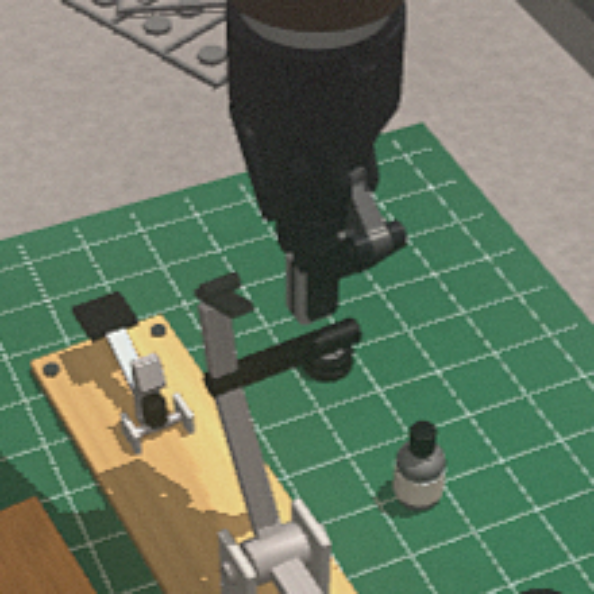

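```bash
python3 -m handwheel '[[[0,0.09,0.2,0,0,0,-1],[0,0.0,0.38,0,0,0,-1],[0,-0.1,0.46,0,0,0,-1],[0,-0.28,0.61,0,0,0,-1],[0,-0.44,0.79,0,0,0,-1]]]'; python3 -c "
from h import *
go([0,0,0]);s=manip.read_state();z=s['tool_pos'][2]-.173-.007;q=q_from_z(z);print('q est',q,'y err to bar units', (bar(q)-s['tool_pos'])@RJ/.04)"
```

```text
clock: 2.8
tool_pos: [0.548, 0.0253, 0.304]
eef_rot: [[0.997, 0.074, 0.005], [0.074, -0.997, 0.002], [0.005, -0.002, -1.0]]
ft_force: [-6.1, 8.0, 15.7]
finger_gap: 0.004
t 2.8 units [-13.745  -0.363   7.537] [-0.023 -0.054  0.008] F [-6.07  8.03 15.65] gap 0.004
q est 0.25529641068400577 y err to bar units [-0.01087244  0.06986604  4.5       ]
```

```bash
python3 -m handwheel '[[[0,0,0,0,0,0,-1],[0,0,0,0,0,0,-1]]]'; python3 -c "
from h import *
for n in('side','top'):
  c=cams.capture(n);cv2.imwrite(f'pics/{n}3.png',cv2.resize(c['color'][100:320,230:450,::-1],None,fx=2.7,fy=2.7))
"
```

```text
clock: 2.97
tool_pos: [0.548, 0.0259, 0.3035]
eef_rot: [[0.997, 0.075, 0.004], [0.075, -0.997, 0.003], [0.004, -0.002, -1.0]]
ft_force: [-4.7, 7.2, 11.3]
finger_gap: 0.002
```

View pics/side3.png

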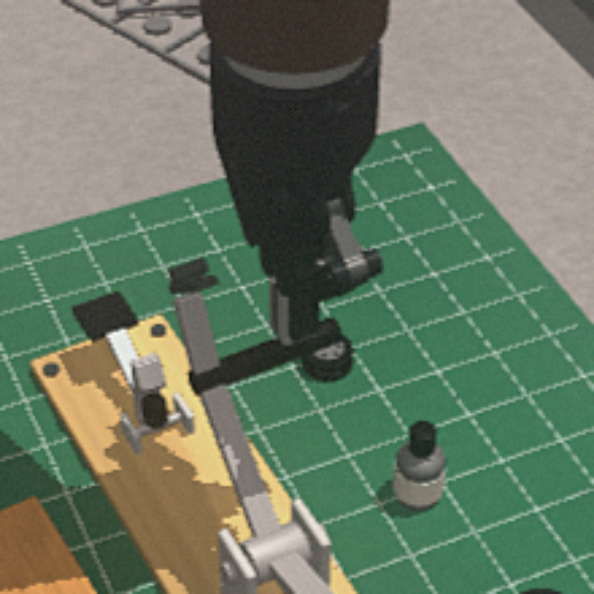

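```bash
python3 -m handwheel '[[[0,0.05,0.12,0,0,0,-1],[0,-0.02,0.25,0,0,0,-1],[0,-0.09,0.37,0,0,0,-1],[0,-0.17,0.49,0,0,0,-1],[0,-0.25,0.61,0,0,0,-1]]]'
cat > st.py <<'E'
from h import *
s=manip.read_state();z=s['tool_pos'][2]-.173-.007;q=q_from_z(z);print('q est',q,'err to bar units', (bar(q)-s['tool_pos'])@RJ/.04)
E
python3 st.py
```

```text
clock: 3.48
tool_pos: [0.5488, 0.0361, 0.2797]
eef_rot: [[0.997, 0.075, 0.01], [0.075, -0.997, 0.004], [0.011, -0.003, -1.0]]
ft_force: [0.7, 5.3, 6.7]
finger_gap: -0.0
q est 0.5640795827417611 err to bar units [-0.05005586 -0.06589428  4.5       ]
```

```bash
python3 -m handwheel '[[[0,-0.05,0.13,0,0,0,-1],[0,-0.11,0.26,0,0,0,-1],[0,-0.16,0.39,0,0,0,-1],[0,-0.2,0.52,0,0,0,-1],[0,-0.23,0.64,0,0,0,-1]]]'; python3 st.py
```

```text
clock: 3.9
tool_pos: [0.5482, 0.0448, 0.2532]
eef_rot: [[0.997, 0.075, 0.009], [0.075, -0.997, 0.003], [0.009, -0.002, -1.0]]
ft_force: [0.9, 3.9, 5.1]
finger_gap: 0.001
q est 0.8559847512662186 err to bar units [-0.05030664 -0.04180426  4.5       ]
```

```bash
python3 -m handwheel '[[[0,-0.04,0.05,0,0,0,-1],[0,-0.04,0.1,0,0,0,-1],[0,-0.04,0.15,0,0,0,-1],[0,-0.04,0.2,0,0,0,-1],[0,-0.04,0.24,0,0,0,-1]]]'; python3 st.py
```

```text
clock: 4.32
tool_pos: [0.5467, 0.0451, 0.2421]
eef_rot: [[0.997, 0.073, 0.003], [0.073, -0.997, 0.001], [0.003, -0.001, -1.0]]
ft_force: [2.7, 3.2, 4.1]
finger_gap: 0.002
q est 0.9733814316330086 err to bar units [-0.01420747 -0.05388119  4.5       ]
```

```bash
python3 -m handwheel '[[[0,0,0.03,0,0,0,-1],[0,0,0.06,0,0,0,-1],[0,0,0.09,0,0,0,-1],[0,0,0.12,0,0,0,-1]]]'; python3 st.py
```

```text
clock: 4.65
tool_pos: [0.5462, 0.0448, 0.2367]
eef_rot: [[0.997, 0.073, 0.001], [0.073, -0.997, 0.0], [0.001, -0.0, -1.0]]
ft_force: [3.0, 3.0, 4.8]
finger_gap: -0.001
q est 1.0294610827221455 err to bar units [-2.01053592e-03 -6.03724617e-02  4.50000000e+00]
```

```bash
python3 -m handwheel '[[[0,0,0.025,0,0,0,-1],[0,0,0.05,0,0,0,-1],[0,0,0.075,0,0,0,-1],[0,0,0.1,0,0,0,-1]]]'; python3 st.py
```

```text
clock: 4.98
tool_pos: [0.5461, 0.0447, 0.2326]
eef_rot: [[0.997, 0.073, 0.0], [0.073, -0.997, 0.0], [0.0, 0.0, -1.0]]
ft_force: [2.1, 3.5, 3.0]
finger_gap: -0.001
q est 1.0725750666948002 err to bar units [ 1.63690076e-05 -5.55392696e-02  4.50000000e+00]
```

```bash
python3 -m handwheel '[[[0,0,0.02,0,0,0,-1],[0,0,0.04,0,0,0,-1],[0,0,0.06,0,0,0,-1],[0,0,0.08,0,0,0,-1]]]'; python3 st.py
```

```text
clock: 5.32
tool_pos: [0.5461, 0.0447, 0.2295]
eef_rot: [[0.997, 0.073, 0.0], [0.073, -0.997, -0.0], [0.0, 0.0, -1.0]]
ft_force: [2.8, 1.8, 4.1]
finger_gap: 0.004
q est 1.106265378968802 err to bar units [ 4.26101347e-04 -4.93089780e-02  4.50000000e+00]
```

```bash
python3 -m handwheel '[[[0,0,0.02,0,0,0,-1],[0,0,0.04,0,0,0,-1],[0,0,0.06,0,0,0,-1],[0,0,0.08,0,0,0,-1]]]'; python3 -c "
from h import *
for n in('side','top'):
  c=cams.capture(n);cv2.imwrite(f'pics/{n}4.png',cv2.resize(c['color'][100:320,230:450,::-1],None,fx=2.7,fy=2.7))
";python3 st.py
```

```text
clock: 5.65
tool_pos: [0.5462, 0.0446, 0.2263]
eef_rot: [[0.997, 0.073, 0.0], [0.073, -0.997, -0.0], [0.0, 0.0, -1.0]]
ft_force: [2.8, 0.6, 4.8]
finger_gap: 0.006
q est 1.1407049604745134 err to bar units [-1.60053462e-04 -4.02130608e-02  4.50000000e+00]
```

View pics/side4.png

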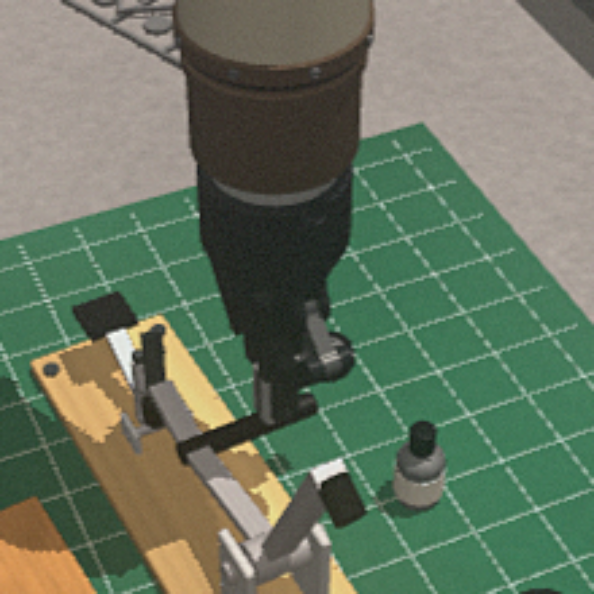

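The finger is on the bar and the jaw is rising. The nose, at (155,345), is close to the hook. I carry on gently.

```bash
python3 -m handwheel '[[[0,0.01,0.02,0,0,0,-1],[0,0.01,0.04,0,0,0,-1],[0,0.02,0.06,0,0,0,-1]]]'; python3 st.py
```

```text
clock: 6.0
tool_pos: [0.5461, 0.044, 0.2238]
eef_rot: [[0.997, 0.073, -0.0], [0.073, -0.997, 0.0], [-0.0, -0.0, -1.0]]
ft_force: [1.7, 3.7, 4.6]
finger_gap: 0.003
q est 1.1663133436016146 err to bar units [ 3.25563936e-03 -4.54746810e-02  4.50000000e+00]
```

```bash
python3 -m handwheel '[[[0,0.01,0.02,0,0,0,-1],[0,0.01,0.04,0,0,0,-1],[0,0.02,0.06,0,0,0,-1]]]'; python3 st.py
```

```text
clock: 6.25
tool_pos: [0.546, 0.0433, 0.2213]
eef_rot: [[0.997, 0.073, -0.001], [0.073, -0.997, 0.0], [-0.001, -0.0, -1.0]]
ft_force: [0.0, 4.5, 6.6]
finger_gap: 0.001
q est 1.1928269844631085 err to bar units [ 0.00710643 -0.05283809  4.5       ]
```

```bash
python3 -m handwheel '[[[0,0.01,0.02,0,0,0,-1],[0,0.01,0.04,0,0,0,-1]]]'; python3 st.py
```

```text
clock: 6.42
tool_pos: [0.546, 0.0429, 0.2199]
eef_rot: [[0.997, 0.073, -0.001], [0.073, -0.997, 0.0], [-0.001, -0.0, -1.0]]
ft_force: [0.9, 3.0, 8.1]
finger_gap: 0.001
q est 1.2083331666710817 err to bar units [ 0.00797439 -0.05332089  4.5       ]
```

```bash
python3 -m handwheel '[[[0,0,0.02,0,0,0,-1],[0,0,0.04,0,0,0,-1]]]'; python3 st.py
```

```text
clock: 6.58
tool_pos: [0.546, 0.0428, 0.2184]
eef_rot: [[0.997, 0.073, -0.001], [0.073, -0.997, -0.0], [-0.001, 0.0, -1.0]]
ft_force: [0.4, 2.3, 8.0]
finger_gap: 0.002
q est 1.2239843380390125 err to bar units [ 0.00795395 -0.0480671   4.5       ]
```

```bash
python3 -m handwheel '[[[0,0,0.02,0,0,0,-1],[0,0,0.04,0,0,0,-1]]]'; python3 st.py
```

```text
clock: 6.75
tool_pos: [0.546, 0.0427, 0.217]
eef_rot: [[0.997, 0.073, -0.001], [0.073, -0.997, -0.0], [-0.001, 0.0, -1.0]]
ft_force: [-0.3, 2.1, 8.5]
finger_gap: -0.001
q est 1.2396615109328184 err to bar units [ 0.00752552 -0.04343423  4.5       ]
```

```bash
python3 -m handwheel '[[[0,0,0.02,0,0,0,-1],[0,0,0.03,0,0,0,-1]]]'; python3 st.py
```

```text
clock: 6.92
tool_pos: [0.546, 0.0425, 0.2159]
eef_rot: [[0.997, 0.073, -0.001], [0.073, -0.997, -0.001], [-0.001, 0.001, -1.0]]
ft_force: [0.7, 1.1, 9.5]
finger_gap: -0.003
q est 1.251551125848526 err to bar units [ 0.00684516 -0.03948236  4.5       ]
```

```bash
python3 -m handwheel '[[[0,0,0.015,0,0,0,-1],[0,0,0.03,0,0,0,-1]]]'; python3 st.py
```

```text
clock: 7.08
tool_pos: [0.546, 0.0425, 0.2149]
eef_rot: [[0.997, 0.074, -0.001], [0.074, -0.997, -0.001], [-0.001, 0.001, -1.0]]
ft_force: [0.5, 1.6, 9.8]
finger_gap: 0.0
q est 1.2625057980946788 err to bar units [ 0.00680842 -0.03480482  4.5       ]
```

```bash
python3 -m handwheel '[[[0,0,0.015,0,0,0,-1],[0,0,0.03,0,0,0,-1]]]'; python3 st.py
```

```text
clock: 7.25
tool_pos: [0.546, 0.0423, 0.2138]
eef_rot: [[0.997, 0.074, -0.001], [0.074, -0.997, -0.001], [-0.001, 0.001, -1.0]]
ft_force: [0.1, 0.3, 10.9]
finger_gap: -0.002
q est 1.2740033535778612 err to bar units [ 0.00689102 -0.03131331  4.5       ]
```

```bash
python3 -m handwheel '[[[0,0,0.015,0,0,0,-1],[0,0,0.03,0,0,0,-1]]]'; python3 st.py
```

```text
clock: 7.42
tool_pos: [0.5461, 0.0422, 0.2129]
eef_rot: [[0.997, 0.074, -0.001], [0.074, -0.997, -0.001], [-0.001, 0.001, -1.0]]
ft_force: [-0.0, -0.3, 12.0]
finger_gap: 0.001
q est 1.2847054875060242 err to bar units [ 0.00646776 -0.02697582  4.5       ]
```

Ramp force is rising steadily, as expected.

```bash
python3 -m handwheel '[[[0,0,0.015,0,0,0,-1],[0,0,0.025,0,0,0,-1]]]'; python3 st.py
```

```text
clock: 7.58
tool_pos: [0.5461, 0.042, 0.2117]
eef_rot: [[0.997, 0.074, -0.001], [0.074, -0.997, -0.002], [-0.001, 0.001, -1.0]]
ft_force: [1.4, -2.1, 9.1]
finger_gap: 0.003
q est 1.2969529966194087 err to bar units [ 0.00698844 -0.02315017  4.5       ]
```

```bash
python3 -m handwheel '[[[0,0,0.01,0,0,0,-1],[0,0,0.02,0,0,0,-1]]]'; python3 st.py
```

```text
clock: 7.75
tool_pos: [0.5461, 0.0418, 0.2106]
eef_rot: [[0.997, 0.074, -0.001], [0.074, -0.997, -0.002], [-0.001, 0.002, -1.0]]
ft_force: [2.5, -2.8, 7.3]
finger_gap: -0.003
q est 1.3095728317564543 err to bar units [ 0.00756979 -0.01924183  4.5       ]
```

```bash
python3 -m handwheel '[[[0,0,0.01,0,0,0,-1],[0,0,0.02,0,0,0,-1]]]'; python3 st.py
```

```text
clock: 7.92
tool_pos: [0.5461, 0.0416, 0.2096]
eef_rot: [[0.997, 0.073, -0.001], [0.073, -0.997, -0.002], [-0.001, 0.002, -1.0]]
ft_force: [0.8, -3.1, 9.0]
finger_gap: 0.004
q est 1.3203225185742373 err to bar units [ 0.00635432 -0.01551964  4.5       ]
```

```bash
python3 -m handwheel '[[[0,0,0.008,0,0,0,-1],[0,0,0.008,0,0,0,-1]]]'; python3 st.py
```

```text
clock: 8.08
tool_pos: [0.5461, 0.0416, 0.2095]
eef_rot: [[0.997, 0.073, -0.001], [0.073, -0.997, -0.002], [-0.002, 0.002, -1.0]]
ft_force: [1.1, -3.1, 8.4]
finger_gap: -0.0
q est 1.3222108781374016 err to bar units [ 0.00643899 -0.01506494  4.5       ]
```

```bash
python3 -m handwheel '[[[0,0,0.008,0,0,0,-1],[0,0,0.008,0,0,0,-1]]]'; python3 st.py
```

```text
clock: 8.25
tool_pos: [0.5461, 0.0415, 0.2092]
eef_rot: [[0.997, 0.073, -0.001], [0.073, -0.997, -0.002], [-0.001, 0.002, -1.0]]
ft_force: [1.6, -3.0, 9.0]
finger_gap: -0.003
q est 1.3252313625103025 err to bar units [ 0.00634845 -0.01393807  4.5       ]
```

```bash
python3 -m handwheel '[[[0,0,0.005,0,0,0,-1],[0,0,0.005,0,0,0,-1]]]'; python3 st.py
```

```text
clock: 8.42
tool_pos: [0.5461, 0.0415, 0.2091]
eef_rot: [[0.997, 0.074, -0.001], [0.074, -0.997, -0.002], [-0.001, 0.002, -1.0]]
ft_force: [1.8, -3.7, 9.0]
finger_gap: 0.0
q est 1.3266905910382683 err to bar units [ 0.00607899 -0.01324961  4.5       ]
```

```bash
python3 -m handwheel '[[[0,0,0.01,0,0,0,-1],[0,0,0.01,0,0,0,-1]]]'; python3 st.py
```

```text
clock: 8.58
tool_pos: [0.5461, 0.0414, 0.2086]
eef_rot: [[0.997, 0.073, -0.001], [0.073, -0.997, -0.002], [-0.002, 0.002, -1.0]]
ft_force: [1.6, -5.3, 8.9]
finger_gap: 0.002
q est 1.331927911165334 err to bar units [ 0.00671226 -0.01143699  4.5       ]
```

```bash
python3 -m handwheel '[[[0,0,0.01,0,0,0,-1],[0,0,0.01,0,0,0,-1]]]'; python3 st.py
```

```text
clock: 8.75
tool_pos: [0.5461, 0.0413, 0.2081]
eef_rot: [[0.997, 0.073, -0.001], [0.073, -0.997, -0.002], [-0.002, 0.002, -1.0]]
ft_force: [2.4, -5.2, 8.0]
finger_gap: -0.002
q est 1.3377207861090796 err to bar units [ 0.0065004  -0.00918275  4.5       ]
```

```bash
python3 -m handwheel '[[[0,0,0.01,0,0,0,-1],[0,0,0.01,0,0,0,-1]]]'; python3 st.py
```

```text
clock: 8.92
tool_pos: [0.5459, 0.0414, 0.2074]
eef_rot: [[0.997, 0.073, -0.002], [0.073, -0.997, -0.002], [-0.002, 0.002, -1.0]]
ft_force: [2.4, -3.6, 5.3]
finger_gap: -0.0
q est 1.3458254829892151 err to bar units [ 1.14218905e-02 -8.78180232e-04  4.50000000e+00]
```

```bash
python3 -m handwheel '[[[0,0,0.01,0,0,0,-1],[0,0,0.01,0,0,0,-1]]]'; python3 st.py; python3 -c "
from h import *
c=cams.capture('side');cv2.imwrite('pics/side5.png',cv2.resize(c['color'][190:320,230:380,::-1],None,fx=4.5,fy=4.5))
"
```

```text
clock: 9.08
tool_pos: [0.5458, 0.0415, 0.2067]
eef_rot: [[0.997, 0.073, -0.003], [0.073, -0.997, -0.002], [-0.003, 0.002, -1.0]]
ft_force: [1.3, -2.9, 6.4]
finger_gap: -0.003
q est 1.3528869586706083 err to bar units [0.0151778  0.00887397 4.5       ]
```

View pics/side5.png

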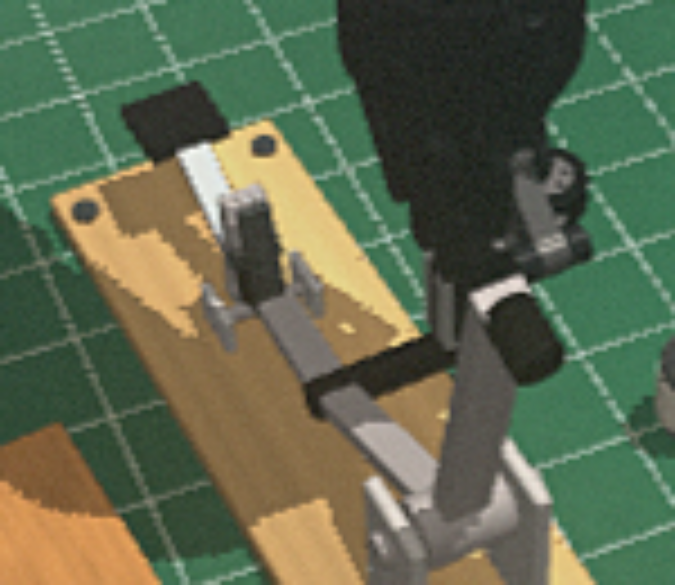

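```bash
python3 -m handwheel '[[[0,0,0.01,0,0,0,-1],[0,0,0.01,0,0,0,-1]]]'; python3 st.py
```

```text
clock: 9.3
tool_pos: [0.5458, 0.0415, 0.2064]
eef_rot: [[0.997, 0.073, -0.003], [0.073, -0.997, -0.002], [-0.003, 0.002, -1.0]]
ft_force: [1.4, -4.4, 6.7]
finger_gap: -0.0
q est 1.3565673205500866 err to bar units [0.0151267 0.0113217 4.5      ]
```

```bash
python3 -m handwheel '[[[0,0,0.01,0,0,0,-1],[0,0,0.01,0,0,0,-1]]]'; python3 st.py
```

```text
clock: 9.47
tool_pos: [0.5458, 0.0415, 0.206]
eef_rot: [[0.997, 0.073, -0.003], [0.073, -0.997, -0.002], [-0.003, 0.002, -1.0]]
ft_force: [1.9, -4.3, 6.2]
finger_gap: 0.0
q est 1.3605114672256065 err to bar units [0.01466121 0.01345725 4.5       ]
```

```bash
python3 -m handwheel '[[[0,0,0.01,0,0,0,-1],[0,0,0.01,0,0,0,-1]]]'; python3 st.py
```

```text
clock: 9.63
tool_pos: [0.5458, 0.0414, 0.2058]
eef_rot: [[0.997, 0.073, -0.003], [0.073, -0.997, -0.003], [-0.003, 0.002, -1.0]]
ft_force: [1.7, -4.8, 7.4]
finger_gap: 0.004
q est 1.3634737192653898 err to bar units [0.01477669 0.01387483 4.5       ]
```

```bash
python3 -m handwheel '[[[0,0.01,0.01,0,0,0,-1],[0,0.01,0.01,0,0,0,-1]]]'; python3 st.py
```

```text
clock: 9.8
tool_pos: [0.5458, 0.0412, 0.2056]
eef_rot: [[0.997, 0.073, -0.003], [0.073, -0.997, -0.002], [-0.003, 0.002, -1.0]]
ft_force: [1.0, -2.7, 9.6]
finger_gap: -0.002
q est 1.3655845553897477 err to bar units [0.01490748 0.01134412 4.5       ]
```

```bash
python3 -m handwheel '[[[0,0.01,0.01,0,0,0,-1],[0,0.01,0.01,0,0,0,-1]]]'; python3 st.py
```

```text
clock: 9.97
tool_pos: [0.5458, 0.0411, 0.2055]
eef_rot: [[0.997, 0.073, -0.002], [0.073, -0.997, -0.002], [-0.002, 0.002, -1.0]]
ft_force: [-0.2, -2.5, 10.3]
finger_gap: -0.001
q est 1.367192967930951 err to bar units [0.01511973 0.0098213  4.5       ]
```

```bash
python3 -m handwheel '[[[0,0.01,0.01,0,0,0,-1],[0,0.01,0.01,0,0,0,-1]]]'; python3 st.py
```

```text
clock: 10.13
tool_pos: [0.5458, 0.0409, 0.2053]
eef_rot: [[0.997, 0.073, -0.002], [0.073, -0.997, -0.001], [-0.002, 0.001, -1.0]]
ft_force: [-1.4, 1.0, 13.0]
finger_gap: 0.001
q est 1.3686299151296235 err to bar units [0.01568871 0.006967   4.5       ]
```

```bash
python3 -m handwheel '[[[0,0,0.01,0,0,0,-1],[0,0,0.01,0,0,0,-1]]]'; python3 st.py
```

```text
clock: 10.3
tool_pos: [0.5458, 0.041, 0.2052]
eef_rot: [[0.997, 0.074, -0.002], [0.074, -0.997, -0.002], [-0.002, 0.001, -1.0]]
ft_force: [-1.6, -0.1, 13.9]
finger_gap: -0.004
q est 1.3697500744496895 err to bar units [0.01522686 0.00864799 4.5       ]
```

```bash
python3 -m handwheel '[[[0,0,0.01,0,0,0,-1],[0,0,0.01,0,0,0,-1]]]'; python3 st.py
```

```text
clock: 10.47
tool_pos: [0.5458, 0.041, 0.2051]
eef_rot: [[0.997, 0.074, -0.002], [0.074, -0.997, -0.002], [-0.002, 0.002, -1.0]]
ft_force: [-1.9, 0.1, 15.7]
finger_gap: -0.001
q est 1.3710506369290951 err to bar units [0.01533393 0.00979759 4.5       ]
```

Stop felt (15.7 N, stiff). I back off slowly to see whether the catch holds.

```bash
python3 -m handwheel '[[[0,0,-0.04,0,0,0,-1],[0,0,-0.08,0,0,0,-1],[0,0,-0.12,0,0,0,-1],[0,0,-0.16,0,0,0,-1]]]'; python3 st.py
```

```text
clock: 10.8
tool_pos: [0.5448, 0.0409, 0.2087]
eef_rot: [[0.997, 0.072, -0.006], [0.072, -0.997, -0.001], [-0.006, 0.001, -1.0]]
ft_force: [-0.4, 0.4, -0.7]
finger_gap: -0.001
q est 1.3307208014280556 err to bar units [ 0.04126756 -0.02446991  4.5       ]
```

```bash
python3 -m handwheel '[[[0,0,-1,0,0,0,-1],[0,0,-2,0,0,0,0],[0,0,-3,0,0,0,1],[0,0,-4,0,0,0,1],[0,0,-5,0,0,0,1]]]'; python3 -m handwheel '[[[0,0,-0.3,0,0,0,1],[0,0,-0.3,0,0,0,1]]]'
python3 - <<'E'
from h import *
print(manip.read_state()['q'])
W=np.r_[.6215,-.1245,.41]
for s in(1,-1):
    go(W,np.column_stack([np.r_[YD*s,0],np.r_[XD*s,0],[0,0,-1]]))
c=cams.capture('side');cv2.imwrite('pics/side6.png',c['color'][:,:,::-1])
c=cams.capture('top');cv2.imwrite('pics/top6.png',c['color'][:,:,::-1])
E
```

```text
clock: 11.22
tool_pos: [0.5452, 0.0411, 0.4106]
eef_rot: [[0.997, 0.073, -0.005], [0.073, -0.997, -0.001], [-0.005, 0.001, -1.0]]
ft_force: [1.2, 0.4, -0.6]
finger_gap: 0.567
clock: 11.38
tool_pos: [0.5463, 0.0414, 0.4256]
eef_rot: [[0.997, 0.073, 0.005], [0.073, -0.997, 0.002], [0.005, -0.001, -1.0]]
ft_force: [-0.4, -0.2, -1.0]
finger_gap: 0.845
[ 2.12982748e+01  1.36105718e+01 -8.65925223e+00  2.49293463e-02
 -6.74165851e+01  7.28913196e+01]
t 11.38 units [1.57  4.274 0.392] [  0.037  -0.059 -17.997] F [-0.44 -0.24 -1.05] gap 0.845
t 11.38 units [1.57  4.274 0.392] [-0.059 -0.037 18.002] F [-0.44 -0.24 -1.05] gap 0.845
```

View pics/side6.png

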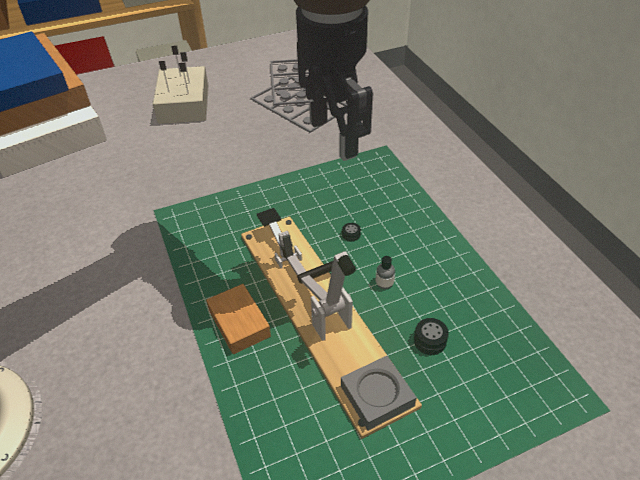

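The handle is caught: the nest at (378,386) is clear and the jaw stands up at (343,265). Bystanders are untouched. I head for the wheel and measure the free nest on the way.

```bash
python3 -m handwheel '[[[1.57,4.27,0.4,0,0,18,1],[1.57,4.27,0.4,0,0,18,1],[1.57,4.27,0.4,0,0,18,1],[1.57,4.27,0.4,0,0,18,1],[1.57,4.27,0.4,0,0,18,1]]]'
cat > w.py <<'E'
from h import *
import sys
RW=np.column_stack([np.r_[-YD,0],np.r_[-XD,0],[0,0,-1]])
if __name__=="__main__":
    go([float(v) for v in sys.argv[1:4]],RW)
E
python3 w.py .6215 -.1245 .41
```

```text
clock: 11.9
tool_pos: [0.6222, -0.128, 0.4011]
eef_rot: [[0.846, -0.533, -0.008], [-0.533, -0.846, -0.0], [-0.007, 0.005, -1.0]]
ft_force: [0.1, -0.2, -1.6]
finger_gap: 0.999
t 11.9 units [-0.064 -0.064 -0.223] [ 0.088  0.049 10.726] F [ 0.1  -0.24 -1.65] gap 0.999
```

Run:
```python
from h import *
s=cams.capture('side');im=s['color'];cv2.imwrite('pics/n.png',cv2.resize(im[310:440,330:460,::-1],None,fx=4.6,fy=4.6,interpolation=2))
g=cv2.cvtColor(im,cv2.COLOR_RGB2GRAY)
```

```text
(no output)
```

View pics/n.png

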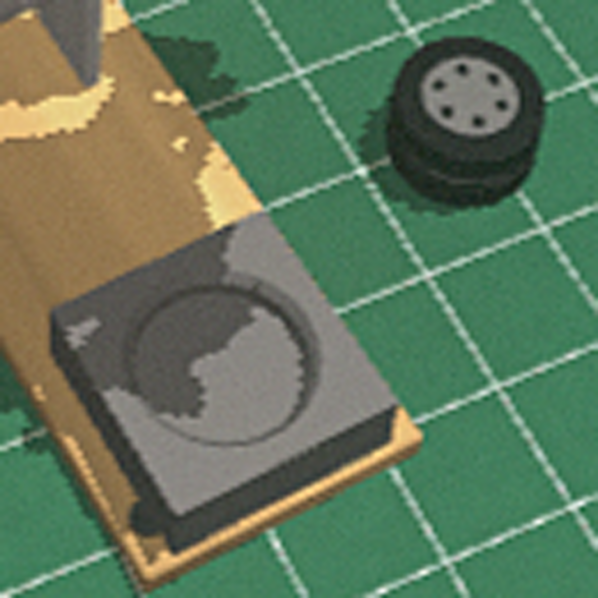

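```bash
python3 - <<'E'
from h import *
s=cams.capture('side')
f=lambda u,v:(330+u/4.6-.4,310+v/4.6-.4)
print('nest',onz(s,*f(223,361),.033),'block corners ctr',onz(s,*f((52+398)/2+0,0),.033)[:0])
P=[onz(s,*f(*p),.033)[:2] for p in[(52,318),(258,212),(398,405),(180,515)]];print(np.mean(P,0))
print('wheel',onz(s,*f(470,100),.026))
print(L(0,-.1625,.033))
E
python3 -m handwheel '[[[-0.06,-0.06,-0.2,0,0,10.7,1],[-0.06,-0.06,-0.2,0,0,10.7,1],[-0.06,-0.06,-0.2,0,0,10.7,1],[-0.06,-0.06,-0.2,0,0,10.7,1],[-0.06,-0.06,-0.2,0,0,10.7,1]]]';python3 w.py .6215 -.1245 .41
```

```text
nest [ 0.51328913 -0.17640952  0.033     ] block corners ctr []
[ 0.51326091 -0.17568169]
wheel [ 0.62318276 -0.12494947  0.026     ]
[ 0.51016288 -0.17596641  0.033     ]
clock: 12.42
tool_pos: [0.6201, -0.1199, 0.4116]
eef_rot: [[0.381, -0.925, -0.005], [-0.925, -0.381, 0.001], [-0.003, 0.005, -1.0]]
ft_force: [0.3, -0.8, 0.4]
finger_gap: 0.999
t 12.42 units [0.121 0.011 0.041] [0.057 0.02  3.638] F [ 0.33 -0.76  0.4 ] gap 0.999
```

```bash
python3 -m handwheel '[[[0.12,0.01,0.05,0,0,3.64,1],[0.12,0.01,1,0,0,3.64,1],[0.12,0.01,2,0,0,3.64,1],[0.12,0.01,3,0,0,3.64,1],[0.12,0.01,4,0,0,3.64,1]]]';python3 -m handwheel '[[[0,0,0,0,0,0,1],[0,0,0,0,0,0,1],[0,0,0,0,0,0,1]]]';python3 w.py .6224 -.1247 .183
python3 -c "
from h import *
for n in('side','top'):
  c=cams.capture(n);cv2.imwrite(f'pics/{n}7.png',c['color'][:,:,::-1])
"
```

```text
clock: 12.83
tool_pos: [0.6206, -0.1245, 0.2509]
eef_rot: [[0.079, -0.997, -0.004], [-0.997, -0.079, 0.001], [-0.001, 0.004, -1.0]]
ft_force: [-0.2, 0.1, -0.5]
finger_gap: 1.002
clock: 13.08
tool_pos: [0.6229, -0.125, 0.2555]
eef_rot: [[0.079, -0.997, 0.002], [-0.997, -0.079, -0.001], [0.001, -0.001, -1.0]]
ft_force: [0.6, -0.1, 0.6]
finger_gap: 1.002
t 13.08 units [-0.01   0.014  1.813] [-0.017 -0.011  0.064] F [ 0.56 -0.13  0.62] gap 1.002
```

View pics/side7.png

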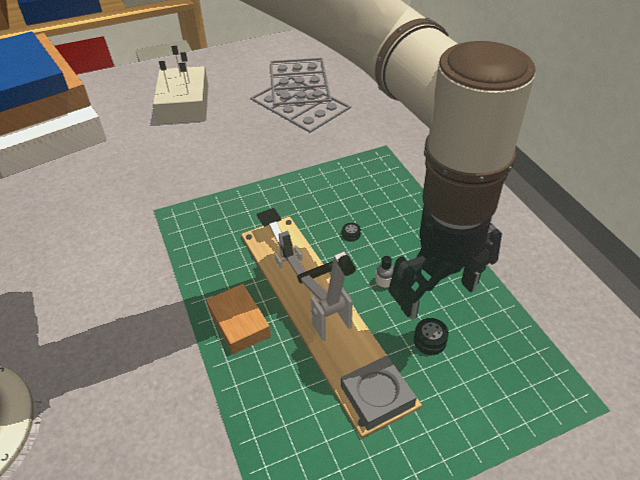

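The fingers straddle the wheel at (431,336), and the gripper is clear of the jig and bottle. I lower and grip.

```bash
python3 -m handwheel '[[[0,0.01,0.6,0,0,0.06,1],[0,0.01,1.2,0,0,0.06,1],[0,0.01,1.6,0,0,0.06,1],[0,0.01,1.8,0,0,0.06,1],[0,0.01,1.8,0,0,0.06,1]]]';python3 -m handwheel '[[[0,0,0,0,0,0,0],[0,0,0,0,0,0,-0.4],[0,0,0,0,0,0,-1],[0,0,0,0,0,0,-1],[0,0,0,0,0,0,-1]]]';python3 -m handwheel '[[[0,0,0,0,0,0,-1],[0,0,0,0,0,0,-1],[0,0,0,0,0,0,-1]]]';python3 w.py .6224 -.1247 .183
```

```text
clock: 13.6
tool_pos: [0.6218, -0.1255, 0.1821]
eef_rot: [[0.071, -0.997, -0.0], [-0.997, -0.071, 0.0], [-0.0, 0.0, -1.0]]
ft_force: [-0.1, 0.5, 1.0]
finger_gap: 0.997
clock: 14.02
tool_pos: [0.6226, -0.1255, 0.1843]
eef_rot: [[0.072, -0.997, 0.004], [-0.997, -0.072, -0.0], [0.001, -0.004, -1.0]]
ft_force: [-0.5, 0.3, 5.9]
finger_gap: 0.509
clock: 14.27
tool_pos: [0.6226, -0.1255, 0.1843]
eef_rot: [[0.072, -0.997, 0.004], [-0.997, -0.072, -0.0], [0.001, -0.004, -1.0]]
ft_force: [-0.3, -0.2, 6.0]
finger_gap: 0.513
t 14.27 units [-0.019  0.004  0.031] [-0.043 -0.008 -0.013] F [-0.27 -0.21  6.03] gap 0.513
```

```bash
python3 -m handwheel '[[[0,0,-0.5,0,0,0,-1],[0.3,0,-1.2,0,0,0,-1],[0.7,0,-2,0,0,0,-1],[1.1,0,-2.4,0,0,0,-1],[1.1,0,-2.4,0,0,0,-1]]]';python3 -m handwheel '[[[0,0,0,0,0,0,-1],[0,0,0,0,0,0,-1],[0,0,0,0,0,0,-1]]]';python3 w.py .5118 -.177 .23
python3 -c "
from h import *
for n in('side','top'):
  c=cams.capture(n);cv2.imwrite(f'pics/{n}8.png',c['color'][:,:,::-1])
"
```

```text
clock: 14.68
tool_pos: [0.6262, -0.1717, 0.2837]
eef_rot: [[0.07, -0.998, 0.01], [-0.998, -0.07, -0.002], [0.003, -0.01, -1.0]]
ft_force: [0.5, 0.3, -0.3]
finger_gap: 0.509
clock: 14.93
tool_pos: [0.6243, -0.1688, 0.2764]
eef_rot: [[0.071, -0.997, -0.003], [-0.997, -0.071, 0.001], [-0.001, 0.003, -1.0]]
ft_force: [0.4, -1.0, -1.1]
finger_gap: 0.511
t 14.93 units [0.006 2.817 1.169] [ 0.037  0.009 -0.018] F [ 0.36 -0.97 -1.07] gap 0.511
```

View pics/side8.png

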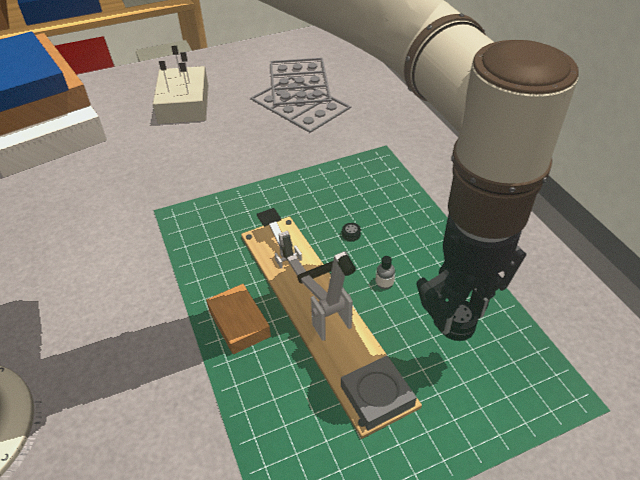

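The wheel is held at (459,317), level. I move it over the nest.

```bash
python3 -m handwheel '[[[0,0.7,0,0,0,0,-1],[0,1.4,0,0,0,0,-1],[0,2.1,0,0,0,0,-1],[0,2.6,0,0,0,0,-1],[0,2.82,0,0,0,0,-1]]]';python3 -m handwheel '[[[0,0,0.4,0,0,0,-1],[0,0,0.8,0,0,0,-1],[0,0,0.8,0,0,0,-1],[0,0,0.8,0,0,0,-1]]]';python3 w.py .5118 -.177 .213
python3 -c "
from h import *
for n in('side','top'):
  c=cams.capture(n);cv2.imwrite(f'pics/{n}9.png',c['color'][:,:,::-1])
cv2.imwrite('pics/n9.png',cv2.resize(cams.capture('side')['color'][280:440,310:460,::-1],None,fx=3.7,fy=3.7))
"
```

```text
clock: 15.45
tool_pos: [0.5097, -0.1771, 0.2773]
eef_rot: [[0.071, -0.997, -0.004], [-0.997, -0.071, 0.001], [-0.001, 0.003, -1.0]]
ft_force: [-0.6, -1.0, 0.1]
finger_gap: 0.508
clock: 15.78
tool_pos: [0.5128, -0.1772, 0.2453]
eef_rot: [[0.072, -0.997, -0.002], [-0.997, -0.072, -0.0], [0.0, 0.002, -1.0]]
ft_force: [1.0, -0.1, -0.3]
finger_gap: 0.515
t 15.78 units [-0.006  0.022  0.807] [ 0.025 -0.    -0.013] F [ 0.99 -0.12 -0.34] gap 0.515
```

View pics/n9.png

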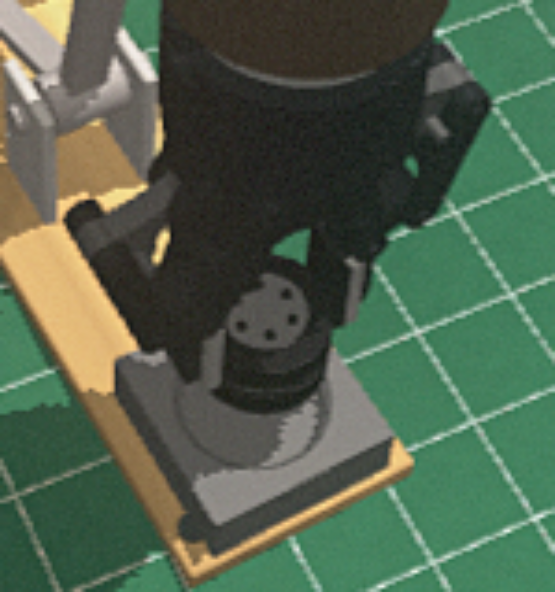

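View pics/top9.png

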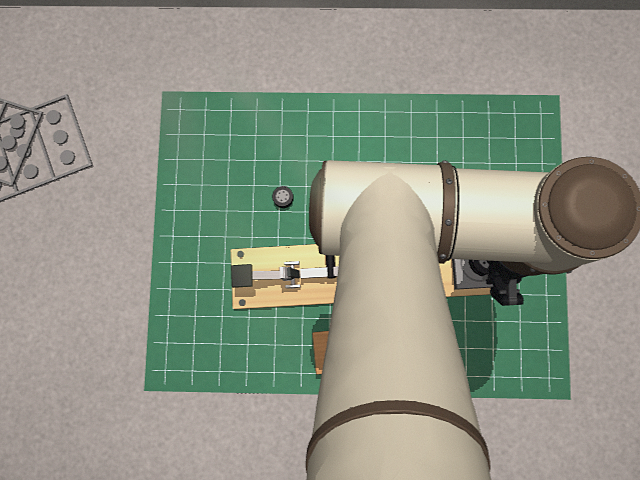

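Run:
```python
from h import *
s=cams.capture('side')
for uv in[(268,306),(270,309)]: print(onz(s,310+uv[0]/3.7-.4,280+uv[1]/3.7-.4,.087))
```

```text
[ 0.51677892 -0.17387561  0.087     ]
[ 0.51685506 -0.17514257  0.087     ]
```

```bash
python3 -m handwheel '[[[0,0.02,0.3,0,0,0,-1],[0,0.02,0.55,0,0,0,-1],[0,0.02,0.6,0,0,0,-1],[0,0.02,0.6,0,0,0,-1]]]';python3 w.py .512 -.177 .2093
python3 -c "
from h import *
cv2.imwrite('pics/n10.png',cv2.resize(cams.capture('side')['color'][300:440,320:450,::-1],None,fx=4.2,fy=4.2))
"
```

```text
clock: 16.32
tool_pos: [0.5114, -0.1775, 0.2214]
eef_rot: [[0.071, -0.997, -0.002], [-0.997, -0.071, 0.0], [-0.0, 0.002, -1.0]]
ft_force: [0.1, -0.1, -0.5]
finger_gap: 0.511
t 16.32 units [-0.01  -0.016  0.302] [ 0.021  0.002 -0.022] F [ 0.06 -0.14 -0.53] gap 0.511
```

View pics/n10.png

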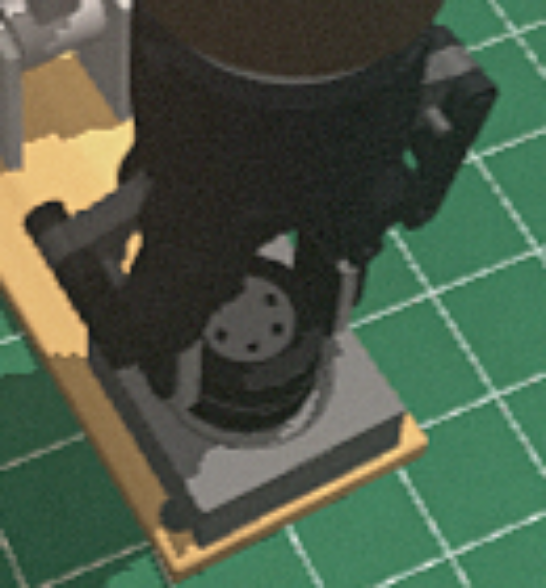

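The wheel sits concentric over the recess, with rim and recess edges evenly spaced. I lower it in small steps and watch the force.

```bash
python3 -m handwheel '[[[0,0,0.06,0,0,0,-1],[0,0,0.12,0,0,0,-1],[0,0,0.15,0,0,0,-1]]]';python3 w.py .512 -.177 .2093; python3 -m handwheel '[[[0,0,0.05,0,0,0,-1],[0,0,0.1,0,0,0,-1],[0,0,0.1,0,0,0,-1]]]'
```

```text
clock: 16.62
tool_pos: [0.5117, -0.1775, 0.2161]
eef_rot: [[0.071, -0.997, 0.0], [-0.997, -0.071, -0.0], [0.0, -0.0, -1.0]]
ft_force: [-0.0, 0.4, 0.1]
finger_gap: 0.508
t 16.62 units [-0.011 -0.009  0.17 ] [-0.005 -0.    -0.022] F [-0.04  0.37  0.15] gap 0.508
clock: 16.87
tool_pos: [0.5117, -0.1774, 0.2118]
eef_rot: [[0.071, -0.997, 0.0], [-0.997, -0.071, 0.0], [0.0, -0.0, -1.0]]
ft_force: [0.4, -0.0, -1.7]
finger_gap: 0.513
```

```bash
python3 -m handwheel '[[[0,0,0.03,0,0,0,-1],[0,0,0.05,0,0,0,-1],[0,0,0.05,0,0,0,-1]]]';python3 w.py .512 -.177 .2093
```

```text
clock: 17.12
tool_pos: [0.5117, -0.1774, 0.21]
eef_rot: [[0.071, -0.997, 0.0], [-0.997, -0.071, -0.0], [0.0, -0.0, -1.0]]
ft_force: [0.8, 0.5, -0.7]
finger_gap: 0.505
t 17.12 units [-0.01  -0.008  0.018] [-0.004 -0.    -0.021] F [ 0.82  0.49 -0.71] gap 0.505
```

Within 0.7 mm of the floor, with no resistance. I release it.

```bash
python3 -m handwheel '[[[0,0,0,0,0,0,0.3],[0,0,0,0,0,0,0.3],[0,0,0,0,0,0,0.4],[0,0,0,0,0,0,0.4],[0,0,0,0,0,0,0.4]]]';python3 -m handwheel '[[[0,0,-0.4,0,0,0,0.4],[0,0,-1,0,0,0,0.4],[0,0,-1.8,0,0,0,0.4],[0,0,-2.7,0,0,0,0.4],[0,0,-3.6,0,0,0,0.4]]]'; python3 -m handwheel '[[[0,0,-1.5,0,0,0,0],[0,0,-1.5,0,0,0,-1],[0,0,-1.5,0,0,0,-1],[0,0,-1.5,0,0,0,-1]]]'; python3 -c "
from h import *
s=cams.capture('side')
cv2.imwrite('pics/n11.png',cv2.resize(s['color'][200:440,230:450,::-1],None,fx=2.5,fy=2.5))
"
```

```text
clock: 17.53
tool_pos: [0.5115, -0.1775, 0.2101]
eef_rot: [[0.071, -0.997, -0.0], [-0.997, -0.071, -0.0], [0.0, 0.0, -1.0]]
ft_force: [0.1, 0.3, 0.0]
finger_gap: 0.697
clock: 17.95
tool_pos: [0.5112, -0.1774, 0.3553]
eef_rot: [[0.071, -0.997, -0.001], [-0.997, -0.071, 0.0], [-0.0, 0.001, -1.0]]
ft_force: [0.6, -0.8, 0.4]
finger_gap: 0.7
clock: 18.28
tool_pos: [0.5113, -0.1774, 0.4153]
eef_rot: [[0.071, -0.997, 0.003], [-0.997, -0.071, 0.0], [-0.0, -0.003, -1.0]]
ft_force: [0.1, 0.1, -0.2]
finger_gap: 0.134
```

View pics/n11.png

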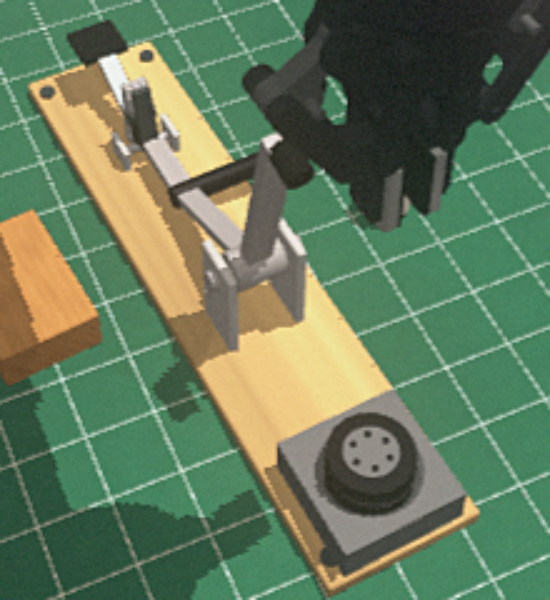

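```bash
python3 - <<'E'
from h import *
s=cams.capture('side')
print('wheel in nest',onz(s,230+379/2.5-.4,200+452/2.5-.4,.051))
c=cams.capture('top');im=c['color']
cv2.imwrite('pics/top11.png',im[:,:,::-1])
p=L(0,.183,.41);print(p, manip.read_state()['q'])
E
python3 w.py .485 .1685 .39
```

```text
wheel in nest [ 0.51615078 -0.17728228  0.051     ]
[0.48494057 0.16861171 0.41      ] [-1.96721944e+00  1.35864216e+01 -1.06152264e+01 -3.16534245e-02
 -6.59917886e+01  6.04463913e+00]
t 18.43 units [-8.671  0.038  0.567] [ 0.038  0.01  -0.024] F [-0.28 -0.86 -1.  ] gap 0.0
```

```bash
python3 -m handwheel '[[[-1,0,0,0,0,0,-1],[-2,0,0,0,0,0,-1],[-3,0,0,0,0,0,-1],[-4,0,0,0,0,0,-1],[-5,0,0,0,0,0,-1]]]'; python3 -m handwheel '[[[-1,0,0,0,0,0,-1],[-2,0,0,0,0,0,-1],[-3,0,0,0,0,0,-1],[-3.6,0,0,0,0,0,-1],[-3.6,0,0,0,0,0,-1]]]';  python3 -m handwheel '[[[0,0,0,0,0,0,-1],[0,0,0,0,0,0,-1]]]';python3 w.py .485 .1685 .24
python3 - <<'E'
from h import *
for n,b in(('side',(350,340,420,420)),('top',(460,235,510,290))):
    c=cams.capture(n);x0,y0,x1,y1=b;cv2.imwrite(f'pics/{n}12.png',cv2.resize(c['color'][y0:y1,x0:x1,::-1],None,fx=7,fy=7,interpolation=2))
    cv2.imwrite(f'pics/{n}12f.png',c['color'][:,:,::-1])
E
```

```text
clock: 18.85
tool_pos: [0.4968, 0.0236, 0.4125]
eef_rot: [[0.071, -0.998, -0.003], [-0.998, -0.071, -0.001], [0.001, 0.003, -1.0]]
ft_force: [1.6, -0.0, 0.1]
finger_gap: 0.001
clock: 19.27
tool_pos: [0.4869, 0.1696, 0.4123]
eef_rot: [[0.076, -0.997, -0.002], [-0.997, -0.076, -0.001], [0.001, 0.002, -1.0]]
ft_force: [0.4, -1.1, -0.7]
finger_gap: 0.0
clock: 19.43
tool_pos: [0.487, 0.1655, 0.4128]
eef_rot: [[0.071, -0.997, -0.002], [-0.997, -0.071, -0.002], [0.002, 0.003, -1.0]]
ft_force: [0.2, 0.3, 0.3]
finger_gap: 0.0
t 19.43 units [-0.086  0.034  4.321] [ 0.029 -0.017 -0.02 ] F [0.22 0.32 0.25] gap 0.0
```

View pics/side12.png

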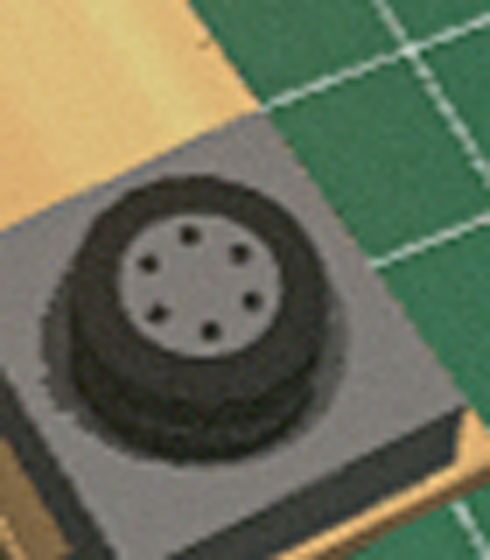

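View pics/top12f.png

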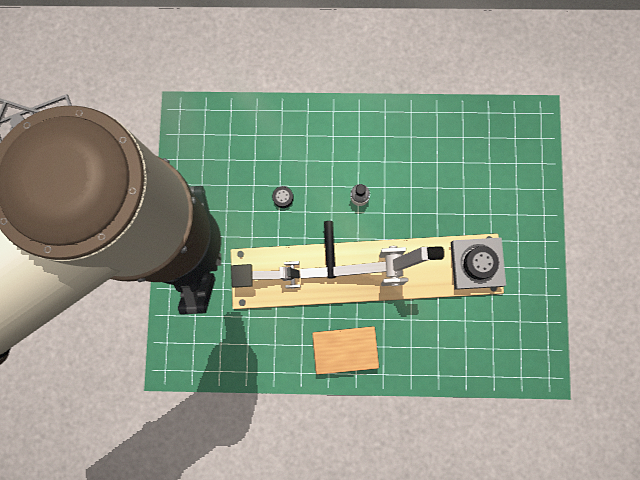

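Run:
```python
from h import *
for n,u in(('side',(350+200/7-.4,340+285/7-.4)),):
    c=cams.capture(n)
    for z in(.051,.055,.059): print(z,proj(c,(.5133,-.1764,z)),'obs',u,onz(c,*u,z))
c=cams.capture('top');b=(470,250,498,280);im=c['color'][b[1]:b[3],b[0]:b[2]];hsv=cv2.cvtColor(im,cv2.COLOR_RGB2HSV)
m=((hsv[...,2]>95)&(hsv[...,1]<60)).astype(np.uint8);m=cv2.morphologyEx(m,cv2.MORPH_CLOSE,np.ones((3,3)))
n,l,st,ce=cv2.connectedComponentsWithStats(m);print(st,ce)
for z in(.051,.059):
  print(proj(c,(.5105,-.1762,z)))
  for k in range(1,n): print(onz(c,ce[k][0]+b[0],ce[k][1]+b[1],z))
cv2.imwrite('pics/top13.png',cv2.resize(c['color'][230:300,440:520,::-1],None,fx=7,fy=7,interpolation=2))
```

```text
0.051 (np.float64(378.83255854917064), np.float64(380.6497079872314)) obs (378.1714285714286, 380.31428571428575) [ 0.51276275 -0.17564681  0.051     ]
0.055 (np.float64(379.0028956517974), np.float64(378.96480852830507)) obs (378.1714285714286, 380.31428571428575) [ 0.51150104 -0.17766404  0.055     ]
0.059 (np.float64(379.1745971577433), np.float64(377.2664129937817)) obs (378.1714285714286, 380.31428571428575) [ 0.51023934 -0.17968126  0.059     ]
[[  0   0  28  30 433]
 [  0   0   1   1   1]
 [ 23   0   5   7  18]
 [  2   2  22  20 344]
 [ 21  19   7  11  43]
 [ 14  29   1   1   1]] [[12.6812933  16.16628176]
 [ 0.          0.        ]
 [25.83333333  1.94444444]
 [12.49127907 11.65697674]
 [24.95348837 25.72093023]
 [14.         29.        ]]
(np.float64(482.59467178371494), np.float64(261.62498184475743))
[ 0.52676244 -0.15876625  0.051     ]
[ 0.52454593 -0.1950446   0.051     ]
[ 0.51045236 -0.17605418  0.051     ]
[ 0.49085149 -0.19312471  0.051     ]
[ 0.48599003 -0.17773558  0.051     ]
(np.float64(483.9113191725307), np.float64(260.97081333042945))
[ 0.52565995 -0.15708681  0.059     ]
[ 0.52346455 -0.19301963  0.059     ]
[ 0.50950521 -0.17421008  0.059     ]
[ 0.49009101 -0.19111803  0.059     ]
[ 0.48527586 -0.17587547  0.059     ]
```

View pics/top13.png

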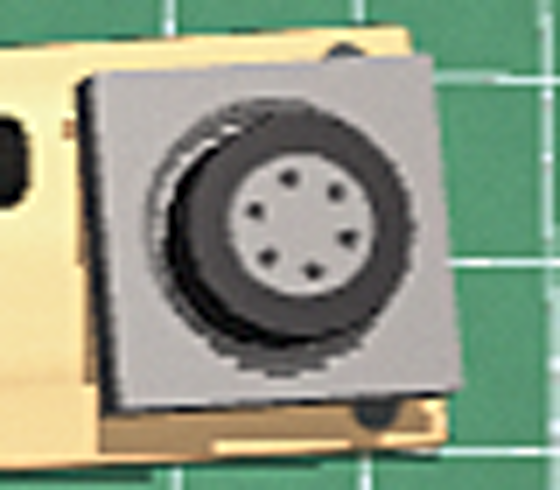

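Both views put the wheel's hub within 1 mm of the nest's axis when I assume a top height of 51 mm, so it is seated. Next is the trigger.

```bash
python3 -m handwheel '[[[-0.08,0.03,1,0,0,0,-1],[-0.08,0.03,2,0,0,0,-1],[-0.08,0.03,3,0,0,0,-1],[-0.08,0.03,3.9,0,0,0,-1],[-0.08,0.03,4.2,0,0,0,-1]]]'; python3 -m handwheel '[[[0,0,0,0,0,0,-1],[0,0,0,0,0,0,-1]]]'; python3 w.py .485 .1685 .221
python3 -c "
from h import *
cv2.imwrite('pics/s14.png',cv2.resize(cams.capture('side')['color'][130:300,200:400,::-1],None,fx=3.5,fy=3.5))
"
```

```text
clock: 20.05
tool_pos: [0.4841, 0.1667, 0.2412]
eef_rot: [[0.068, -0.998, -0.008], [-0.998, -0.068, -0.005], [0.004, 0.008, -1.0]]
ft_force: [-0.4, -0.3, -0.1]
finger_gap: -0.0
clock: 20.22
tool_pos: [0.4862, 0.1683, 0.246]
eef_rot: [[0.07, -0.998, -0.0], [-0.998, -0.07, -0.001], [0.001, 0.0, -1.0]]
ft_force: [0.8, 0.4, -0.4]
finger_gap: 0.002
t 20.22 units [-0.008  0.028  0.625] [ 0.006 -0.01  -0.03 ] F [ 0.8   0.43 -0.41] gap 0.002
```

View pics/s14.png

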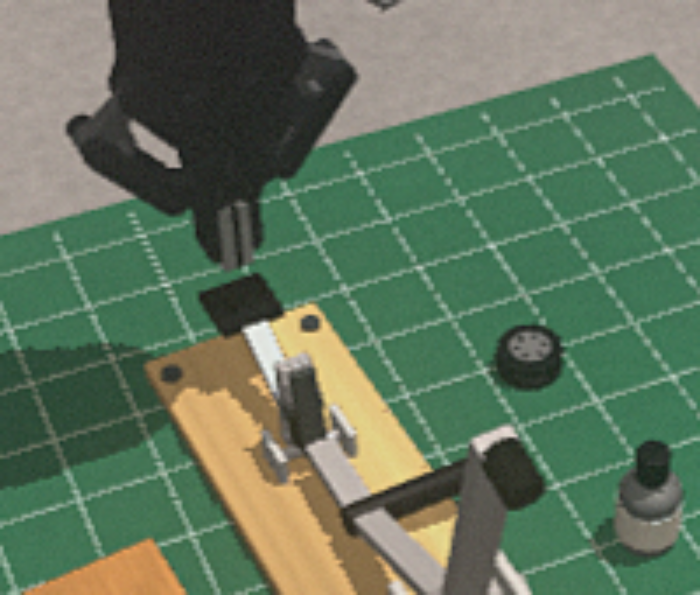

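The fingertip at (237,265) is about 25 mm above the pad at (240,300) and well aimed.

```bash
python3 -m handwheel '[[[0,0,0.15,0,0,0,-1],[0,0,0.3,0,0,0,-1],[0,0,0.45,0,0,0,-1],[0,0,0.58,0,0,0,-1],[0,0,0.65,0,0,0,-1]]]'; python3 -m handwheel '[[[0,0,0.05,0,0,0,-1],[0,0,0.1,0,0,0,-1],[0,0,0.15,0,0,0,-1],[0,0,0.2,0,0,0,-1]]]'
```

```text
clock: 20.68
tool_pos: [0.4857, 0.1689, 0.2197]
eef_rot: [[0.071, -0.997, 0.0], [-0.997, -0.071, 0.0], [-0.0, -0.0, -1.0]]
ft_force: [-0.9, 0.9, 2.9]
finger_gap: 0.003
clock: 21.02
tool_pos: [0.486, 0.1691, 0.2123]
eef_rot: [[0.071, -0.997, 0.001], [-0.997, -0.071, 0.001], [-0.001, -0.001, -1.0]]
ft_force: [0.9, 2.3, 1.6]
finger_gap: 0.003
```

```bash
python3 -m handwheel '[[[0,0,0.04,0,0,0,-1],[0,0,0.08,0,0,0,-1]]]';python3 -m handwheel '[[[0,0,0.04,0,0,0,-1],[0,0,0.06,0,0,0,-1]]]'; python3 -c "
from h import *
cv2.imwrite('pics/s15.png',cv2.resize(cams.capture('side')['color'][180:430,220:440,::-1],None,fx=2.4,fy=2.4))
"
```

```text
clock: 21.18
tool_pos: [0.4858, 0.1688, 0.2088]
eef_rot: [[0.071, -0.997, 0.0], [-0.997, -0.071, 0.0], [-0.0, -0.0, -1.0]]
ft_force: [0.4, 0.1, 0.7]
finger_gap: -0.002
clock: 21.35
tool_pos: [0.4854, 0.1684, 0.2059]
eef_rot: [[0.071, -0.997, -0.002], [-0.997, -0.071, -0.001], [0.001, 0.002, -1.0]]
ft_force: [-0.4, 0.3, -0.1]
finger_gap: 0.003
```

View pics/s15.png

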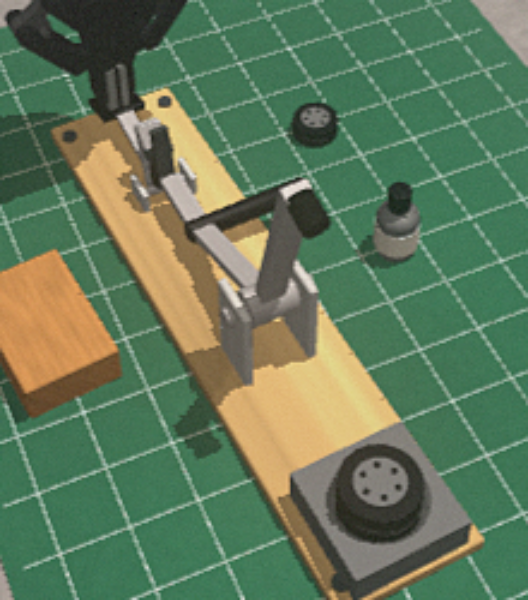

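Pad down about 15 mm, catch not yet let go. I go a little further.

```bash
python3 -m handwheel '[[[0,0,0.03,0,0,0,-1],[0,0,0.06,0,0,0,-1],[0,0,0.06,0,0,0,-1]]]'; python3 -c "
from h import *
cv2.imwrite('pics/s16.png',cv2.resize(cams.capture('side')['color'][180:430,220:440,::-1],None,fx=2.4,fy=2.4))
"
```

```text
clock: 21.65
tool_pos: [0.4854, 0.1686, 0.2037]
eef_rot: [[0.071, -0.997, -0.001], [-0.997, -0.071, -0.001], [0.001, 0.001, -1.0]]
ft_force: [-1.1, -0.2, 1.4]
finger_gap: -0.001
```

View pics/s16.png

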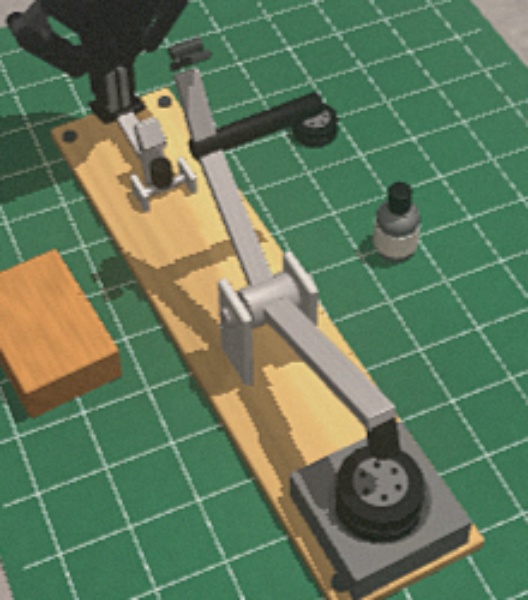

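The catch let go and the jaw is on its way down. I retract straight up and let it settle.

```bash
python3 -m handwheel '[[[0,0,-0.3,0,0,0,-1],[0,0,-0.8,0,0,0,-1],[0,0,-1.6,0,0,0,-1],[0,0,-2.4,0,0,0,-1],[0,0,-3.2,0,0,0,-1]]]';python3 -m handwheel '[[[-1,0,-0.8,0,0,0,-1],[-1.5,0,-1,0,0,0,-1],[-1.5,0,-1,0,0,0,-1],[-1.5,0,-1,0,0,0,-1],[-1.5,0,-1,0,0,0,-1]]]';python3 -m handwheel '[[[0,0,0,0,0,0,-1],[0,0,0,0,0,0,-1],[0,0,0,0,0,0,-1],[0,0,0,0,0,0,-1],[0,0,0,0,0,0,-1]]]'; python3 -c "
from h import *
cv2.imwrite('pics/s17.png',cv2.resize(cams.capture('side')['color'][180:430,220:440,::-1],None,fx=2.4,fy=2.4))
c=cams.capture('top')
cv2.imwrite('pics/t17.png',cv2.resize(c['color'][170:390,220:520,::-1],None,fx=2.6,fy=2.6))
p=.060+np.array([0]);
"
```

```text
clock: 22.12
tool_pos: [0.4855, 0.1685, 0.3333]
eef_rot: [[0.071, -0.997, -0.001], [-0.997, -0.071, -0.001], [0.001, 0.001, -1.0]]
ft_force: [0.5, 0.3, 0.4]
finger_gap: -0.005
clock: 22.53
tool_pos: [0.481, 0.2282, 0.3712]
eef_rot: [[0.071, -0.997, -0.002], [-0.997, -0.071, -0.001], [0.001, 0.002, -1.0]]
ft_force: [0.3, 0.1, -0.6]
finger_gap: -0.002
clock: 22.95
tool_pos: [0.4815, 0.2283, 0.3718]
eef_rot: [[0.071, -0.998, -0.0], [-0.998, -0.071, -0.0], [0.0, 0.0, -1.0]]
ft_force: [-0.5, 0.2, -0.5]
finger_gap: 0.001
```

View pics/s17.png

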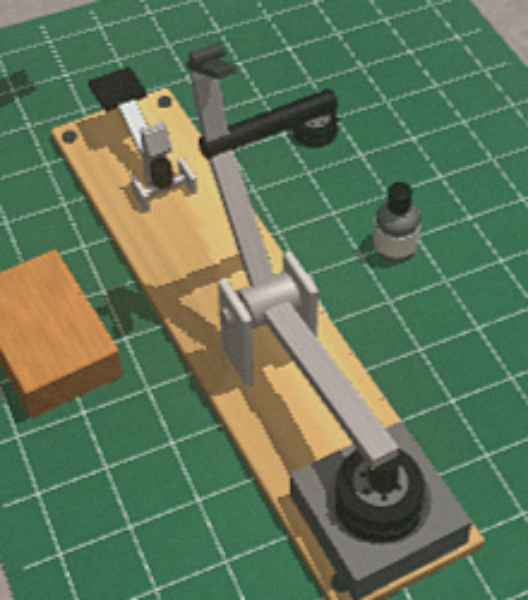

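View pics/t17.png

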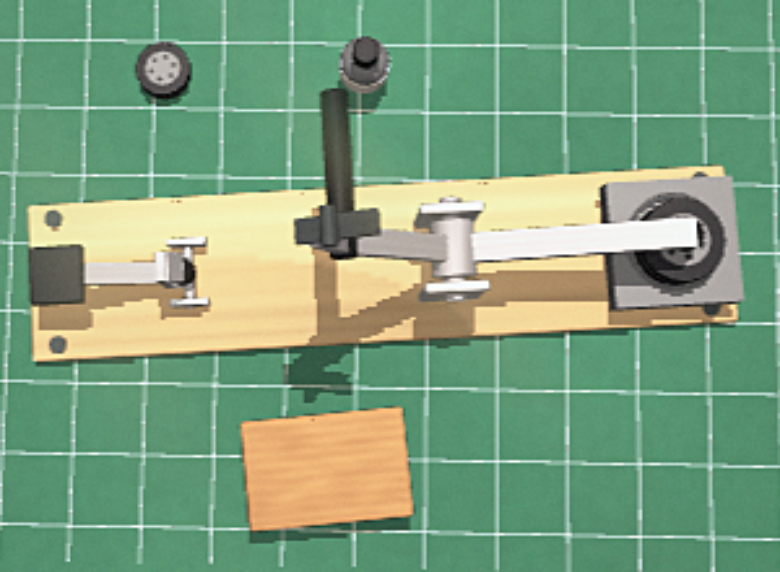

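```bash
python3 -m handwheel '[[[0,0,0,0,0,0,-1],[0,0,0,0,0,0,-1],[0,0,0,0,0,0,-1],[0,0,0,0,0,0,-1],[0,0,0,0,0,0,-1]]]'; python3 -c "
from h import *
s=cams.capture('side');c=cams.capture('top')
for q in(0,.11,.25,.4): print(q,np.round(proj(s,bar(q,.075)),1),np.round(proj(c,bar(q,.075)),1))
p=cv2.imread('pics/s17.png');n=cv2.resize(s['color'][180:430,220:440,::-1],None,fx=2.4,fy=2.4)
print('diff',(cv2.absdiff(p,n).max(2)>60).sum())
cv2.imwrite('pics/n18.png',cv2.resize(s['color'][340:420,345:425,::-1],None,fx=6,fy=6,interpolation=2))
a=cv2.imread('pics/top0.png');t=c['color'][:,:,::-1]
d=(cv2.absdiff(a,t).max(2)>50).astype(np.uint8)
for nm,b in dict(small=(265,180,300,215),paint=(340,175,380,212),box=(305,320,385,380)).items(): print(nm,d[b[1]:b[3],b[0]:b[2]].sum())
"
```

```text
clock: 23.47
tool_pos: [0.4814, 0.2286, 0.3721]
eef_rot: [[0.071, -0.997, 0.0], [-0.997, -0.071, 0.0], [-0.0, -0.0, -1.0]]
ft_force: [-0.3, -0.1, 0.6]
finger_gap: -0.002
0 [359.8 222.9] [355.1 203.8]
0.11 [356.6 222.3] [348.5 205.2]
0.25 [353.  222.8] [341.1 207.1]
0.4 [349.8 224.6] [334.4 209.2]
diff 0
small 0
paint 84
box 42
```

View pics/n18.png

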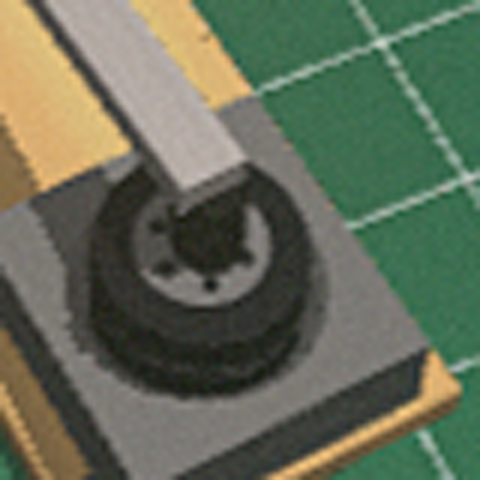

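The bar end at (349,205) in the top view gives a rocker angle of about 0.11. The pad presses on the hub, the trigger pad is back up, and nothing moves between frames. I hand in.

```bash
python3 -c "
from workcell import order
print(order.sign_off())"
```

```text
the job is handed in; nothing more can be done
None
```

The job is handed in with the large wheel clamped in its nest; no verdict was reported. It finished at about 23.5 s of the 72 s allowed.

- **Handle:** I pressed the side bar down in small steps. The ramp took up to 12 N and the rubber stop came at 15.7 N. Backing off, the catch held by itself at a rocker angle of about 1.35 rad.
- **Wheel:** I set the large wheel in the nest and let go. Both cameras put its hub within 1 mm of the nest's axis, when I assumed the height of a seated wheel.
- **Trigger:** I pressed the pad straight down with less than about 3 N. The catch let go after roughly 17 mm and the jaw snapped shut on the wheel.
- **Last checks:** The rocker read about 0.11 rad from the bar's position, which is the stated value for a clamped wheel. The pad rested on the hub, the trigger was back up, the scene was still between two pictures 0.5 s apart, and the arm was clear.
- **Bystanders:** The small wheel showed no change from the first picture. A few pixels changed near the bottle and the box. I took these for the moved handle and its shadow and did not check further; both looked in place.

Three readings disagreed:
- The two cameras differed by 2 to 3 mm in absolute position.
- One rough hub reading by eye put the wheel 3 mm off; the later zoomed measurement corrected it.
- The force dipped briefly on the ramp before the true stop, so I kept pressing until the stop was felt.

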